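# Load a braked bottle mixer, screw its clamp nut home and release the brake

### The job

Get the bench mixer ready to run: first pull its red-handled brake lever round to the third notch, the last one, and let go so that the ratchet holds it. Then stand every orange-capped sample jar upright in a blue cup of the turntable (one jar to a cup, any cup), and after that screw the black nut in the middle clockwise until it is fully home, with the brake still on. Last, press the green release button and keep it down until the lever has sprung all the way back; leave the other things on the bench where they are.

Things in the scene. Friction and masses are not known exactly. Their poses are not given: they have to be found in the camera images.
- jar0_center (a point): Centre (half-way up) of a loose sample jar that may be absent: a plain upright cylinder 52 mm in diameter and 85 mm tall (white body, the top 22 mm an orange cap of the same diameter), 0.11 to 0.23 kg and bottom-heavy, standing on the bench left of the mixer at the start; z is its axis, up.
- jar1_center (a point): Centre (half-way up) of a loose sample jar that may be absent: a plain upright cylinder 52 mm in diameter and 85 mm tall (white body, the top 22 mm an orange cap of the same diameter), 0.11 to 0.23 kg and bottom-heavy, standing on the bench left of the mixer at the start; z is its axis, up.
- jar2_center (a point): Centre (half-way up) of a loose sample jar that may be absent: a plain upright cylinder 52 mm in diameter and 85 mm tall (white body, the top 22 mm an orange cap of the same diameter), 0.11 to 0.23 kg and bottom-heavy, standing on the bench left of the mixer at the start; z is its axis, up.
- jar3_center (a point): Centre (half-way up) of a loose sample jar that may be absent: a plain upright cylinder 52 mm in diameter and 85 mm tall (white body, the top 22 mm an orange cap of the same diameter), 0.11 to 0.23 kg and bottom-heavy, standing on the bench left of the mixer at the start; z is its axis, up.
- cup0 (a point): Centre of the floor of one of the four blue cups on the mixer's fixed turntable, 50 mm above the bench; the cup is a round wall 40 mm high, 64 mm inside and 72 mm outside diameter, open at the top; its centre lies 105 mm from the nut's axis, the four a quarter turn apart. A jar fully down in it has its centre 42 mm above this point. x and y axes as the mixer's.
- cup1 (a point): Centre of the floor of one of the four blue cups on the mixer's fixed turntable, 50 mm above the bench; the cup is a round wall 40 mm high, 64 mm inside and 72 mm outside diameter, open at the top; its centre lies 105 mm from the nut's axis, the four a quarter turn apart. A jar fully down in it has its centre 42 mm above this point. x and y axes as the mixer's.
- cup2 (a point): Centre of the floor of one of the four blue cups on the mixer's fixed turntable, 50 mm above the bench; the cup is a round wall 40 mm high, 64 mm inside and 72 mm outside diameter, open at the top; its centre lies 105 mm from the nut's axis, the four a quarter turn apart. A jar fully down in it has its centre 42 mm above this point. x and y axes as the mixer's.
- cup3 (a point): Centre of the floor of one of the four blue cups on the mixer's fixed turntable, 50 mm above the bench; the cup is a round wall 40 mm high, 64 mm inside and 72 mm outside diameter, open at the top; its centre lies 105 mm from the nut's axis, the four a quarter turn apart. A jar fully down in it has its centre 42 mm above this point. x and y axes as the mixer's.
- nut_center (a point): Centre (half-way up) of the knurled black clamp nut: an upright cylinder 48 mm in diameter and 36 mm tall on a 40 mm thick hub in the middle of the turntable, its centre 183 mm above the bench when unscrewed, sinking 1.1 mm per rad to 169 mm when home. The hub below it is 8 mm thinner; jars in the cups reach 136 mm above the bench, below the nut. It has a yellow stroke on top.
- clamp_nut (a joint): Angle of the nut in rad, growing clockwise seen from above, which screws it down; 0 is loose, the hard stop at 13.0 is fully home. It starts at 0 to 2, so about two turns remain. It turns with light friction (about 0.05 N m) and stays where it is left.
- lever_grip (a point): Point on the red upright handle post of the brake lever, 100 mm above the bench: post 22 mm in diameter, reaching from the lever arm (its top 73 mm above the bench) to 126 mm above the bench. It moves in a level circle of radius 100 mm about point lever_pivot.
- lever_pivot (a point): Point on the vertical hinge axis of the brake lever, 74 mm above the bench, on the grey brake housing (160 by 90 mm, 60 mm tall) at the mixer's right side. Axes as the mixer's: x points away from the robot, y to its left, give or take 0.2 rad.
- brake_lever (a joint): Angle of the brake lever in rad: 0 is off, growing counter-clockwise seen from above (the handle, which starts on the robot's side of the housing, goes away to the right and then ahead). A spring pulls it back to 0 with 1 to 2 N at the handle; a ratchet clicks in and holds it at 0.3, 0.6 and 0.9 (first, second and third notch); it stops at 1.02, so pull it past 0.93 and let go, and it settles back to 0.9. The ratchet is let out only by the release button.
- button_top (a point): Centre of the top face of the green release button (28 mm diameter), 74 mm above the bench on the grey brake housing, standing 14 mm proud of it; it is pressed straight down. Held down by about 6 mm or more it lets the lever spring back to 0 within about 2 s; let go sooner, a lower notch may catch the lever again.
- release_button (a joint): Travel of the release button in m: 0 is up, 0.008 fully down, against a spring of 1.5 N rising to 5.5 N.
- beaker: Bystander among the jars: an empty glass beaker, 60 mm in diameter and 75 mm tall; origin at the centre of its underside, z up.
- calculator: Bystander: black pocket calculator, 150 by 85 by 17 mm, lying to the right of the brake; origin at the centre of its underside.
Mind the look-alikes: they are no part of the job. Leave any yellow look-alike of the part that bears jar2_center alone. What is shaped like the part that bears jar3_center but pink is not meant.

How it is judged:
On the way, in this order (a step that is already met when the one before it is completed fails the run):
1. the brake lever is held by the ratchet in its third notch (joint 0.82 to 0.97) and let go (value of joint brake_lever between 0.82 and 0.97 rad and contact force between the fingers and anything else below 0.1 N), for 0.3 s.
2. every jar that is there stands upright in a cup and is let go, brake on (all of step 1 and ((horizontal distance between jar0_center and cup0 below 0.01 m and z of jar0_center in the frame of cup0 between 0.035 and 0.049 m) or (horizontal distance between jar0_center and cup1 below 0.01 m and z of jar0_center in the frame of cup1 between 0.035 and 0.049 m) or (horizontal distance between jar0_center and cup2 below 0.01 m and z of jar0_center in the frame of cup2 between 0.035 and 0.049 m) or (horizontal distance between jar0_center and cup3 below 0.01 m and z of jar0_center in the frame of cup3 between 0.035 and 0.049 m)) and angle between each of jar0_center, jar1_center, jar2_center, jar3_center's own z axis and vertical below 0.15 rad and ((horizontal distance between jar1_center and cup0 below 0.01 m and z of jar1_center in the frame of cup0 between 0.035 and 0.049 m) or (horizontal distance between jar1_center and cup1 below 0.01 m and z of jar1_center in the frame of cup1 between 0.035 and 0.049 m) or (horizontal distance between jar1_center and cup2 below 0.01 m and z of jar1_center in the frame of cup2 between 0.035 and 0.049 m) or (horizontal distance between jar1_center and cup3 below 0.01 m and z of jar1_center in the frame of cup3 between 0.035 and 0.049 m)) and ((horizontal distance between jar2_center and cup0 below 0.01 m and z of jar2_center in the frame of cup0 between 0.035 and 0.049 m) or (horizontal distance between jar2_center and cup1 below 0.01 m and z of jar2_center in the frame of cup1 between 0.035 and 0.049 m) or (horizontal distance between jar2_center and cup2 below 0.01 m and z of jar2_center in the frame of cup2 between 0.035 and 0.049 m) or (horizontal distance between jar2_center and cup3 below 0.01 m and z of jar2_center in the frame of cup3 between 0.035 and 0.049 m)) and ((horizontal distance between jar3_center and cup0 below 0.01 m and z of jar3_center in the frame of cup0 between 0.035 and 0.049 m) or (horizontal distance between jar3_center and cup1 below 0.01 m and z of jar3_center in the frame of cup1 between 0.035 and 0.049 m) or (horizontal distance between jar3_center and cup2 below 0.01 m and z of jar3_center in the frame of cup2 between 0.035 and 0.049 m) or (horizontal distance between jar3_center and cup3 below 0.01 m and z of jar3_center in the frame of cup3 between 0.035 and 0.049 m))), for 0.2 s.
3. the nut is screwed fully home (joint above 12.6) with the brake still in its third notch (value of joint clamp_nut above 12.6 rad and value of joint brake_lever between 0.82 and 0.97 rad), for 0.2 s.
4. the brake is released: the lever is back below 0.12 (value of joint brake_lever below 0.12 rad), for 0.2 s.
At the end, for the whole second after the job is handed in: every jar that is there stands in a cup (centre within 10 mm of the cup's axis, on the cup's floor within about 7 mm, tilted under 0.15 rad) and at rest, the nut is fully home (joint above 12.6 of 13.0), the brake lever is back at rest (joint below 0.12) (((horizontal distance between jar0_center and cup0 below 0.01 m and z of jar0_center in the frame of cup0 between 0.035 and 0.049 m) or (horizontal distance between jar0_center and cup1 below 0.01 m and z of jar0_center in the frame of cup1 between 0.035 and 0.049 m) or (horizontal distance between jar0_center and cup2 below 0.01 m and z of jar0_center in the frame of cup2 between 0.035 and 0.049 m) or (horizontal distance between jar0_center and cup3 below 0.01 m and z of jar0_center in the frame of cup3 between 0.035 and 0.049 m)) and angle between each of jar0_center, jar1_center, jar2_center, jar3_center's own z axis and vertical below 0.15 rad and ((horizontal distance between jar1_center and cup0 below 0.01 m and z of jar1_center in the frame of cup0 between 0.035 and 0.049 m) or (horizontal distance between jar1_center and cup1 below 0.01 m and z of jar1_center in the frame of cup1 between 0.035 and 0.049 m) or (horizontal distance between jar1_center and cup2 below 0.01 m and z of jar1_center in the frame of cup2 between 0.035 and 0.049 m) or (horizontal distance between jar1_center and cup3 below 0.01 m and z of jar1_center in the frame of cup3 between 0.035 and 0.049 m)) and ((horizontal distance between jar2_center and cup0 below 0.01 m and z of jar2_center in the frame of cup0 between 0.035 and 0.049 m) or (horizontal distance between jar2_center and cup1 below 0.01 m and z of jar2_center in the frame of cup1 between 0.035 and 0.049 m) or (horizontal distance between jar2_center and cup2 below 0.01 m and z of jar2_center in the frame of cup2 between 0.035 and 0.049 m) or (horizontal distance between jar2_center and cup3 below 0.01 m and z of jar2_center in the frame of cup3 between 0.035 and 0.049 m)) and ((horizontal distance between jar3_center and cup0 below 0.01 m and z of jar3_center in the frame of cup0 between 0.035 and 0.049 m) or (horizontal distance between jar3_center and cup1 below 0.01 m and z of jar3_center in the frame of cup1 between 0.035 and 0.049 m) or (horizontal distance between jar3_center and cup2 below 0.01 m and z of jar3_center in the frame of cup2 between 0.035 and 0.049 m) or (horizontal distance between jar3_center and cup3 below 0.01 m and z of jar3_center in the frame of cup3 between 0.035 and 0.049 m)) and value of joint clamp_nut above 12.6 rad and value of joint brake_lever below 0.12 rad and linear speed of each of jar0, jar1, jar2, jar3 below 0.02 m/s); the robot touches nothing.
It fails at once if the beaker is pushed more than 40 mm away or knocked over (distance of beaker from where it was at the start of the episode above 0.04 m or angle between beaker's own z axis and vertical above 0.6 rad).
It fails at once if the calculator is pushed more than 40 mm away or knocked over (distance of calculator from where it was at the start of the episode above 0.04 m or angle between calculator's own z axis and vertical above 0.6 rad).
Of jar0, jar1, jar2, jar3 only 2 to 4 are there at a start; the rules pass over those that are not, and their reading is None.
At some moment in a run one of jar0, jar1, jar2, jar3 may be knocked a few centimetres aside while the robot is not near it.
Once in a run the grip may slacken for a moment while it holds something.
It also fails if it takes over 210 s, if anything falls off the work surface, if the arm or the gripper's body presses on something with over 40 N, if the wrist force passes 120 N, or if a joint passes its speed limit or range.

### The arm

A 6-joint arm with a two-finger parallel gripper is mounted at the origin on the work surface. World frame = base frame: x ahead of the robot, y to its left, z up, the work surface at z = 0. Lengths are in m, angles in rad, forces in N, time in s.
With the tool pointing down it reaches from about 0.425 to 0.95 m from the base axis. Payload 3.5 kg.
Tool frame: the origin (TCP) lies midway between the tips of the shut fingers; the grasp point (between the pads) lies 19 mm behind it; z points along the fingers, x is the direction in which the jaws open and shut, and the axes are right-handed (so a half turn about z gives the same grasp; the last joint's range is limited). The gripper opens to 85 mm and grips with 20 to 120 N. Pads are 22 mm wide; open, the fingers measure 114 mm over their backs; the gripper's body (76 mm by 85 mm) begins 54 mm behind the grasp point. The pads swing forward as they close: fully open they stand 13 mm farther back than shut.
Start: joints at [-1.254, 0.286, 1.577, -0, 1.279, -0.15], TCP at [0.304, -0.603, 0.231] pointing down, gripper open.
Joint ranges: [-2.77, 2.77], [-0.9, 2.22], [0.21, 2.48], [-1.53, 4.67], [0.24, 2.81], [-2.84, 2.84]. Speed limits (rad/s): [2.79, 2.79, 3.14, 3.14, 3.14, 3.14].

### API

Orientations are given as a unit quaternion [x, y, z, w].
In Python, from plant import readout, optics, ctrl gives the robot as it stands. The module is installed in compiled form; this text tells all that it offers.
- The arm moves only by the shell command python3 -m crank 'ROWS' [OPENING] [FORCE]. ROWS is text: rows parted by semicolons, each of 6 numbers parted by spaces: the shift along the tool's x, y, z in mm, then the turn, a rotation vector about the tool's x, y, z in rad. In form: dx dy dz ax ay az; .... A call has 1 to 5 rows; each row shifts and turns the commanded pose from where the row before left it, along the tool's axes as they then stand; what a row does not reach is not made up. A row lasts 1/8 s, in which the tool goes at most 62.5 mm and 10.7 degrees, less where a joint would pass 70% of its speed; a pose out of reach is approached as far as the arm can. A call is refused whole if a number of a shift passes 62.5 or a number of a turn 0.188, either way. A call with a gripper value outside its range is refused whole. OPENING is the opening, from -1 (shut) to 1 (fully open), set as the call begins (- or left out, the last holds). The fingers move at their own pace and stop on an object; FORCE is the grip in N (left out, the last holds). Time passes only in rows, so rows that do not move let the fingers close. It gives the time, the measured TCP pose, the force and the opening at its end, in the units of the state.
- readout.get_state(): the state, without advancing time (a new reading comes with each control period).
- optics.read_camera(name): name is "scene" or "side" or "wrist"; returns the picture (420x560x3 uint8, red, green, blue); there is no depth.
- optics.calibration(name): a dict with "mtx" (3x3 intrinsics, pixels), "rvec" (rotation vector, rad) and "tvec" (3), from world to camera coordinates, as OpenCV has them; the wrist camera has in their place "tool_from_camera" (4x4, takes a point from camera to tool coordinates, whose origin is the TCP and whose axes are the tool frame's). Camera axes: x right, y down, z forward; pixel columns grow to the right and rows downward; lengths in m; the calibration is good to about 2 mm. A picture is of the moment at which its call begins: read the wrist's pose just before it. calibration takes no time and is no camera call.
- ctrl.sign_off(): hands the job in, once; it reports no verdict.
Trained networks look in the newest picture that a camera, given by its name, has taken for a name from the list of things; names that differ only in an ending like _2 or _b are one class to them, and where a whole thing is asked for, a point or a joint stands for the part that bears it (a point fixed in the world has none). Each returns a list of dicts, best first, with "p" (0 to 1); they miss things now and then, are a little off and sometimes report something else, mostly with a low value. They report only what shows in the picture. A call takes as long as a camera call. They do not tell look-alikes from the thing itself.
- optics.recognise(camera, thing): "xy" ([column, row] as shares, 0 to 1, of the picture: columns of its width, rows of its height, amid what is visible of it).
The state is a dict: "time": time; "qpos": joint angles; "dq": joint speeds; "joint_efforts": joint torques, N m; "eef_pos": TCP position; "tcp_rot": TCP orientation; "contact_force": force on the tool from outside, world axes, zero at the start; "wrist_torque": the same for the moment, N m; "opening": opening from 0.0 (shut) to 1.0 (fully open).
Only numpy, scipy, OpenCV 4.12 (cv2) and the standard library are available. Lean on these libraries where they do the work, as an engineer would, in place of code of your own. Each camera call takes 0.05 s, during which the arm holds its last target.

## Working session

There is one attempt and no reset: what is moved stays moved. The work goes in short steps, Python scripts to look and compute and a shell command to move; the robot and the scene stay as the last step left them, time stands still between calls to the robot, and variables do not carry over. Pictures are saved under pics/ and viewed, and the job is handed in when it is done.

```bash
mkdir -p pics; ls; cat > h.py <<'E'
import numpy as np, cv2
from scipy.spatial.transform import Rotation as R
from plant import readout, optics, ctrl
def save(name,fn,crop=None,scale=1):
    im=optics.read_camera(name)
    s=im
    if crop: s=im[crop[1]:crop[3],crop[0]:crop[2]]
    if scale!=1: s=cv2.resize(s,None,fx=scale,fy=scale,interpolation=cv2.INTER_CUBIC)
    cv2.imwrite('pics/'+fn,s[:,:,::-1]); return im
def cam(name):
    c=optics.calibration(name)
    K=np.array(c['mtx'])
    if 'rvec' in c:
        Rm=cv2.Rodrigues(np.array(c['rvec'],float))[0]; t=np.array(c['tvec'],float).ravel()
    else:
        s=readout.get_state(); T=np.eye(4); T[:3,:3]=R.from_quat(s['tcp_rot']).as_matrix(); T[:3,3]=s['eef_pos']
        W=np.linalg.inv(T@np.array(c['tool_from_camera'])); Rm=W[:3,:3]; t=W[:3,3]
    return K,Rm,t
def onplane(name,px,z):
    K,Rm,t=cam(name); d=Rm.T@np.linalg.solve(K,[px[0],px[1],1]); o=-Rm.T@t
    return o+d*(z-o[2])/d[2]
def proj(name,P):
    K,Rm,t=cam(name); q=(Rm@np.atleast_2d(P).T).T+t; q=(K@q.T).T; return q[:,:2]/q[:,2:]
E
python3 - <<'E'
from h import *
for c in('scene','side','wrist'):
    save(c,c+'0.png'); print(c,cam(c)[0].round(1).tolist(), (-cam(c)[1].T@cam(c)[2]).round(3))
    for th in ('jar0_center','cup0','nut_center','lever_grip','button_top','lever_pivot','beaker','calculator'):
        r=optics.recognise(c,th); print(th,[(int(d['xy'][0]*560),int(d['xy'][1]*420),round(d['p'],2)) for d in r][:7])
print(readout.get_state())
E
```

```text
pics
scene [[475.6, 0.0, 285.8], [0.0, 475.6, 218.7], [0.0, 0.0, 1.0]] [0.874 0.646 1.222]
jar0_center [(242, 192, 0.39)]
cup0 [(254, 245, 0.67)]
nut_center [(259, 221, 0.76)]
lever_grip [(240, 188, 0.88)]
button_top [(244, 188, 0.34)]
lever_pivot [(252, 245, 0.63), (341, 357, 0.21)]
beaker [(325, 314, 0.77)]
calculator [(214, 161, 0.57), (243, 190, 0.47)]
side [[505.1, 0.0, 282.1], [0.0, 505.1, 204.4], [0.0, 0.0, 1.0]] [0.052 0.698 1.155]
jar0_center [(265, 213, 0.48)]
cup0 [(263, 214, 0.95), (217, 361, 0.7)]
nut_center [(253, 182, 0.88)]
lever_grip [(308, 169, 0.57)]
button_top [(264, 215, 0.57), (255, 185, 0.39)]
lever_pivot [(265, 212, 0.76), (311, 169, 0.17)]
beaker [(214, 295, 0.76), (255, 182, 0.74), (310, 169, 0.71), (265, 218, 0.67)]
calculator [(337, 140, 0.84), (270, 166, 0.34)]
wrist [[332.4, 0.0, 272.3], [0.0, 332.4, 211.6], [0.0, 0.0, 1.0]] [ 0.374 -0.567  0.374]
jar0_center []
cup0 []
nut_center []
lever_grip []
button_top []
lever_pivot []
beaker []
calculator []
{'time': 1.35, 'qpos': array([-1.25397102e+00,  2.86312468e-01,  1.57671276e+00,  1.02563140e-06,
        1.27861189e+00, -1.50026084e-01]), 'dq': array([-0.00109483,  0.00092276,  0.00140605, -0.00101173, -0.00100153,
       -0.00034571]), 'joint_efforts': array([ 1.56689213e-03, -4.05946183e+01, -2.92931128e+01, -1.12030466e-04,
        4.80415383e-04, -1.05245323e-05]), 'eef_pos': array([ 0.30380572, -0.60274104,  0.23130962]), 'tcp_rot': array([ 8.51491804e-01, -5.24367912e-01, -1.66596383e-05, -1.47323802e-05]), 'contact_force': array([-1.00717847,  0.21610515,  0.93699684]), 'wrist_torque': array([ 0.03493882, -0.04985793,  0.02249278]), 'opening': 0.9976352451586276}
```

View pics/scene0.png

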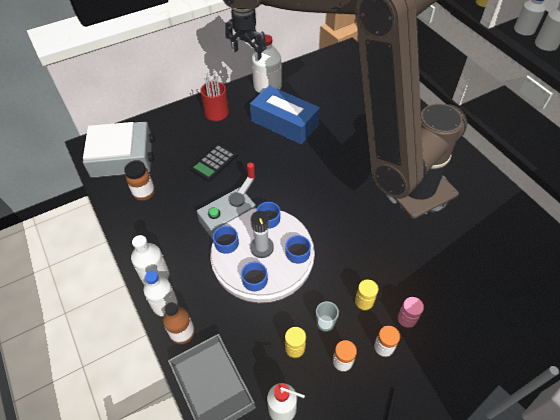

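View pics/side0.png

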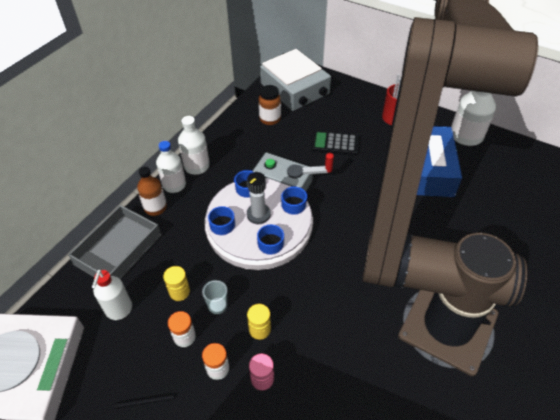

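View pics/wrist0.png

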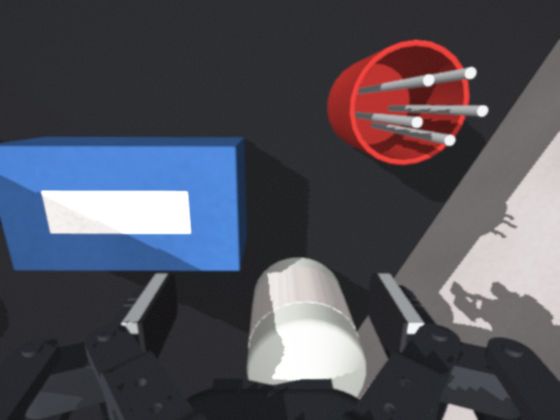

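Both pictures agree. The orange-capped jars are at scene (345,355) and (387,341), which is side (182,329) and (215,361). The two yellow jars, scene (295,342) and (367,294), and the pink one, scene (411,311), are look-alikes. The beaker is at scene (326,316), the lever handle at (251,171) and the button at (214,212). I'll take enlarged crops and measure positions by colour.

```bash
cat > seg.py <<'E'
from h import *
def blobs(im,lo,hi,mina=25):
    hsv=cv2.cvtColor(im,cv2.COLOR_RGB2HSV); m=cv2.inRange(hsv,np.array(lo),np.array(hi))
    n,l,s,c=cv2.connectedComponentsWithStats(m)
    return [(c[i].round(1).tolist(),int(s[i,4]),s[i,:4].tolist()) for i in range(1,n) if s[i,4]>=mina]
COL={'orange':((8,170,120),(16,255,255)),'yellow':((22,150,120),(32,255,255)),'blue':((108,150,60),(125,255,255)),'green':((55,120,60),(80,255,255)),'red':((0,200,100),(3,255,255)),'pink':((160,90,100),(176,255,255))}
E
python3 - <<'E'
from seg import *
a=cv2.imread('pics/scene0.png')[:,:,::-1].copy(); b=cv2.imread('pics/side0.png')[:,:,::-1].copy()
for n,im in(('scene',a),('side',b)):
    for c,(lo,hi) in COL.items(): print(n,c,[x for x in blobs(im,lo,hi)])
cv2.imwrite('pics/z0.png',np.hstack([cv2.resize(a[150:310,190:330],None,fx=2.8,fy=2.8,interpolation=2),cv2.resize(a[280:380,270:430][:, :],(400,448))])[:,:,::-1][:,:790])
cv2.imwrite('pics/z1.png',cv2.resize(b[120:270,190:370],None,fx=4,fy=4,interpolation=2)[:,:,::-1])
E
```

```text
scene orange [([388.0, 337.5], 109, [379, 326, 21, 22]), ([343.7, 352.1], 104, [335, 340, 21, 23])]
scene yellow [([482.3, 2.5], 49, [478, 0, 10, 7]), ([364.4, 301.0], 242, [356, 290, 21, 20]), ([294.2, 349.3], 209, [285, 334, 20, 24])]
scene blue [([284.3, 113.9], 1281, [250, 86, 69, 58]), ([257.8, 120.6], 40, [252, 117, 13, 9]), ([270.3, 211.6], 255, [257, 202, 23, 26]), ([225.0, 239.0], 378, [213, 226, 25, 27]), ([297.7, 248.9], 316, [286, 236, 25, 27]), ([253.7, 276.5], 328, [242, 262, 25, 29]), ([151.4, 276.9], 128, [146, 271, 12, 13])]
scene green [([213.4, 212.1], 68, [209, 208, 10, 9])]
scene red []
scene pink [([410.4, 313.3], 468, [398, 297, 26, 30])]
side orange [([267.0, 102.1], 82, [260, 98, 17, 9]), ([145.6, 187.5], 202, [138, 180, 18, 17]), ([179.0, 321.9], 415, [168, 311, 23, 23]), ([213.7, 354.6], 468, [202, 343, 24, 25])]
side yellow [([175.3, 282.3], 626, [163, 266, 24, 35]), ([258.3, 320.5], 669, [247, 304, 23, 35])]
side blue [([441.4, 168.1], 1639, [418, 126, 44, 71]), ([164.3, 145.6], 92, [159, 141, 11, 10]), ([241.9, 181.6], 291, [233, 169, 20, 28]), ([293.9, 199.4], 477, [282, 186, 26, 28]), ([221.4, 219.9], 457, [209, 207, 25, 27]), ([270.3, 238.7], 471, [258, 225, 26, 29])]
side green [([320.2, 139.4], 137, [315, 132, 11, 16]), ([269.7, 163.1], 70, [265, 159, 10, 9])]
side red [([388.7, 108.1], 234, [383, 89, 13, 35]), ([328.8, 160.9], 92, [326, 153, 7, 19]), ([104.0, 279.0], 77, [99, 272, 11, 13])]
side pink [([261.3, 371.3], 652, [249, 353, 25, 37])]
```

View pics/z0.png

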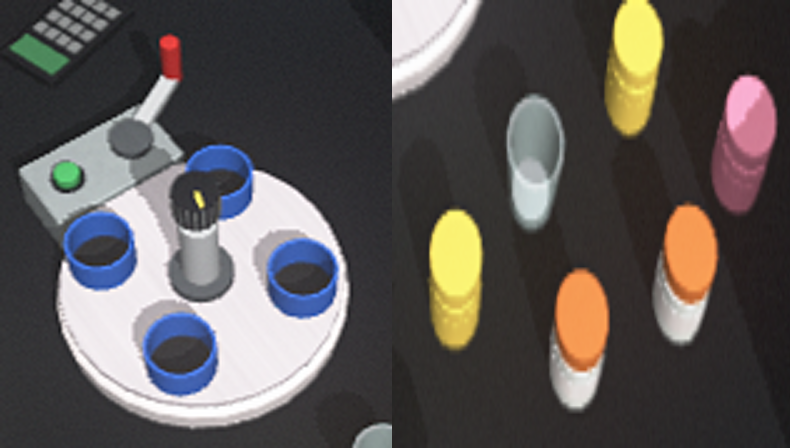

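View pics/z1.png

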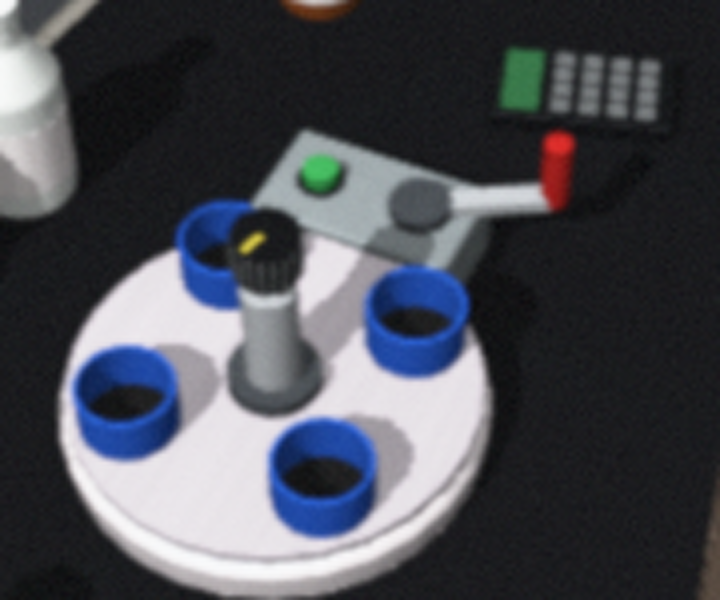

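```bash
python3 - <<'E'
from seg import *
from scipy.optimize import least_squares
sc=[('scene',[(225.4,235.7),(254.3,272.5),(298.2,245.7),(268.2,211.8)]),('side',[(293.75,195),(270.75,232.5),(221.75,215)])]
for n,l in sc:
    print(n,'rims',[onplane(n,p,.09)[:2].round(4).tolist() for p in l])
print('nut',onplane('scene',(259.3,218.6),.2).round(4),onplane('side',(256.25,178.75),.2).round(4))
print('hubbase?')
print('btn',onplane('scene',(213.4,211.7),.074).round(4),onplane('side',(269.7,162.8),.074).round(4))
print('levertop',onplane('scene',(190+170/2.8,150+41/2.8),.126).round(4),onplane('side',(190+558/4,120+142/4),.126).round(4))
print('pivot',onplane('scene',(190+131/2.8,150+138/2.8),.078).round(4),onplane('side',(190+420/4,120+202/4),.078).round(4))
print('jars',onplane('scene',(346.4,350.1),.085).round(4),onplane('scene',(389.2,334.9),.085).round(4))
b=cv2.imread('pics/side0.png')
cv2.imwrite('pics/z2.png',cv2.resize(b[255:395,150:290],None,fx=4,fy=4,interpolation=2))
cv2.imwrite('pics/z3.png',cv2.resize(cv2.imread('pics/scene0.png')[285:375,280:430],None,fx=5,fy=5,interpolation=2))
E
```

```text
scene rims [[0.6502, -0.0829], [0.6346, 0.0635], [0.4881, 0.0498], [0.5041, -0.0956]]
side rims [[0.5031, -0.103], [0.4896, 0.0399], [0.634, 0.0579]]
nut [ 0.571  -0.0158  0.2   ] [ 0.5669 -0.0187  0.2   ]
hubbase?
btn [ 0.6405 -0.1886  0.074 ] [ 0.6356 -0.1881  0.074 ]
levertop [ 0.4757 -0.2561  0.126 ] [ 0.4751 -0.2584  0.126 ]
pivot [ 0.56   -0.1925  0.078 ] [ 0.5529 -0.196   0.078 ]
jars [0.5393 0.365  0.085 ] [0.4248 0.3864 0.085 ]
```

View pics/z2.png

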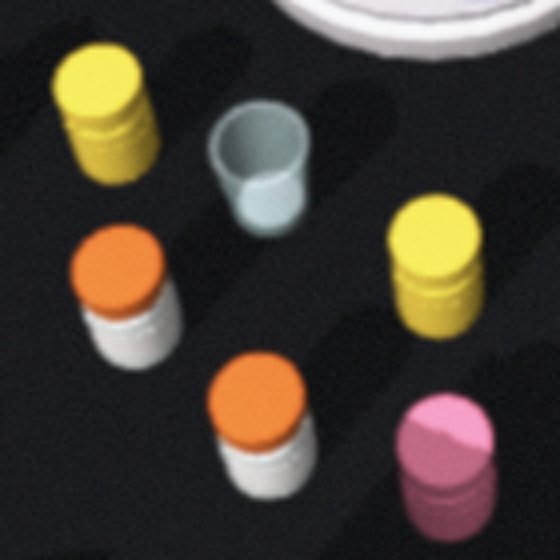

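View pics/z3.png

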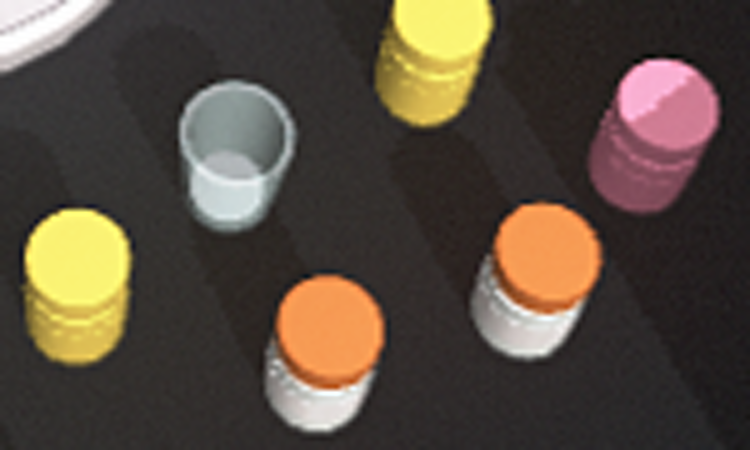

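```bash
cat >> h.py <<'E'
def go(p,yaw=None):
    """print tool-frame delta (mm) and yaw turn for target TCP p; tool down; yaw = world angle of tool x (deg)"""
    s=readout.get_state(); Rm=R.from_quat(s['tcp_rot']); d=Rm.inv().apply(np.array(p)-s['eef_pos'])*1000
    x=Rm.apply([1,0,0]); y0=np.degrees(np.arctan2(x[1],x[0]))
    if yaw is None: yaw=y0
    dy=(yaw-y0+90)%180-90
    want=R.from_euler('z',y0+dy,degrees=True)*R.from_euler('x',180,degrees=True)
    rv=(Rm.inv()*want).as_rotvec()
    print('t',s['time'],'pos',s['eef_pos'].round(4),'yaw',y0.round(1),'F',s['contact_force'].round(1),'op',round(s['opening'],3))
    print(' delta mm',d.round(1),' rotvec',rv.round(3),' q',s['qpos'].round(2))
E
python3 - <<'E'
from h import *
print('calc',onplane('scene',(214,161),.017).round(3),onplane('side',(337,141),.017).round(3), 'beaker',onplane('scene',(327,309),.075).round(3))
for p in [(180,321.2),(214.5,353.7)]: print('jar',onplane('side',p,.085).round(4))
for p in [(346.2,350),(389.6,335.6)]: print('jar',onplane('scene',p,.085).round(4))
# other tops
print('yell',onplane('scene',(280+441/5,285+25/5),.085).round(3),onplane('scene',(280+78/5,285+258/5),.085).round(3),'pink',onplane('scene',(280+668/5,285+105/5),.085).round(3))
go([.44,-.30,.27],-52)
print(np.array(optics.calibration('wrist')['tool_from_camera']).round(3))
E
```

```text
calc [ 0.536 -0.423  0.017] [ 0.53  -0.432  0.017] beaker [0.518 0.246 0.075]
jar [0.5372 0.361  0.085 ]
jar [0.4224 0.3837 0.085 ]
jar [0.5396 0.3645 0.085 ]
jar [0.4251 0.3883 0.085 ]
yell [0.397 0.259 0.085] [0.629 0.273 0.085] pink [0.322 0.355 0.085]
t 1.35 pos [ 0.3038 -0.6027  0.2313] yaw -63.3 F [-1.   0.2  0.9] op 0.998
 delta mm [-209.  -257.9  -38.7]  rotvec [-0.     0.    -0.196]  q [-1.25  0.29  1.58  0.    1.28 -0.15]
[[ 1.    -0.001 -0.     0.   ]
 [ 0.001  0.952  0.306 -0.079]
 [-0.    -0.306  0.952 -0.143]
 [ 0.     0.     0.     1.   ]]
```

```bash
python3 -m crank '-35 -43 -6.5 0 0 0; -35 -43 -6.5 0 0 0; -35 -43 -6.5 0 0 0; -35 -43 -6.5 0 0 0; -35 -43 -6.5 0 0 -0.1' && python3 -m crank '-35 -43 -6.5 0 0 -0.1;0 0 0 0 0 0;0 0 0 0 0 0' && python3 - <<'E'
from h import *
save('wrist','w1.png'); go([.4754,-.257,.2],-52)
print(proj('wrist',[[.4754,-.257,.126],[.556,-.194,.078],[.638,-.188,.074],[.569,-.018,.2]]).round(0).tolist())
E
```

```text
time: 1.98
eef_pos: [0.4175, -0.3481, 0.2642]
tcp_rot: [0.877, -0.48, 0.0, 0.0]
contact_force: [0.7, -0.1, -0.3]
opening: 1.003
time: 2.35
eef_pos: [0.4345, -0.2974, 0.2705]
tcp_rot: [0.9, -0.437, 0.0, 0.0]
contact_force: [0.1, -0.4, 1.5]
opening: 1.003
t 2.4 pos [ 0.4342 -0.2979  0.2702] yaw -51.9 F [ 0.5  1.  -0.3] op 1.003
 delta mm [ -6.7 -57.7  70.2]  rotvec [ 0.    -0.     0.002]  q [-0.79 -0.07  1.9  -0.    1.32  0.11]
[[264.0, 131.0], [265.0, 8.0], [319.0, -84.0], [-50.0, -389.0]]
```

View pics/w1.png

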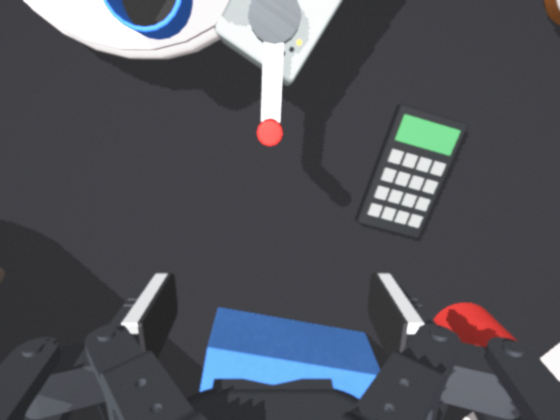

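The wrist view shows the handle top at (269,132) and the pivot hub at about (275,20), within a few mm of my prediction. I'll work out both positions from it.

```bash
python3 - <<'E'
from h import *
h=onplane('wrist',(269.5,131),.126); p=onplane('wrist',(275,20),.082); print(h,p,np.linalg.norm((h-p)[:2]),np.degrees(np.arctan2(*(p-h)[[1,0]])))
go([h[0],h[1],.2],-55)
E
```

```text
[ 0.47819868 -0.26057775  0.126     ] [ 0.55372767 -0.20741626  0.082     ] 0.09236217763790747 35.14000868147757
t 2.4 pos [ 0.4342 -0.2979  0.2702] yaw -51.9 F [ 0.5  1.  -0.3] op 1.003
 delta mm [ -2.2 -57.7  70.2]  rotvec [ 0.    -0.     0.055]  q [-0.79 -0.07  1.9  -0.    1.32  0.11]
```

```bash
python3 -m crank '-3 -29 20 0 0 0; 0 -29 20 0 0 0; 0 0 40 0 0 0;0 0 0 0 0 0;0 0 0 0 0 0' 0.1 20 && python3 - <<'E'
from h import *
save('wrist','w2.png');go([.478,-.260,.087])
print(proj('wrist',[[.478,-.260,.126]]))
E
```

```text
time: 3.02
eef_pos: [0.4783, -0.2603, 0.1913]
tcp_rot: [0.899, -0.438, 0.0, 0.0]
contact_force: [0.9, 0.1, 0.9]
opening: 0.548
t 3.075 pos [ 0.4787 -0.2605  0.1922] yaw -51.9 F [ 0.2 -0.   0.2] op 0.554
 delta mm [ -1.1   0.3 105.2]  rotvec [-0.001 -0.003  0.   ]  q [-0.68  0.03  1.94 -0.    1.17  0.22]
[[270.75599962 228.35637973]]
```

View pics/w2.png

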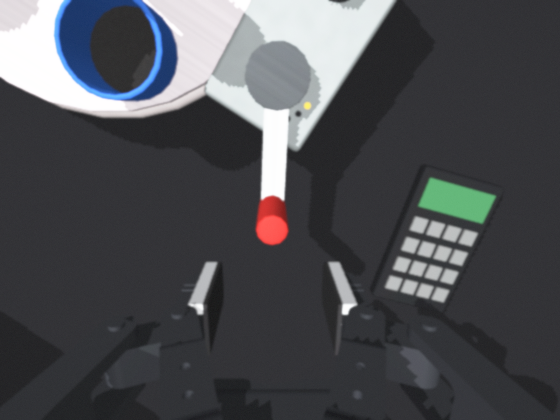

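The handle top is at (272,228), centred between the fingers and where I predicted. Descending around it.

```bash
python3 -m crank '0 0 35 0 0 0; 0 0 35 0 0 0; 0 0 35 0 0 0;0 0 0 0 0 0' && python3 - <<'E'
from h import *
save('wrist','w3.png');go([.478,-.260,.087])
E
```

```text
time: 3.58
eef_pos: [0.4771, -0.2586, 0.0842]
tcp_rot: [0.899, -0.437, -0.002, -0.0]
contact_force: [-0.4, -1.1, 0.6]
opening: 0.552
t 3.625 pos [ 0.4784 -0.2595  0.0862] yaw -51.8 F [0.6 0.3 0.5] op 0.555
 delta mm [ 0.2  0.6 -0.8]  rotvec [-0. -0.  0.]  q [-0.68  0.17  2.    0.    0.97  0.22]
```

View pics/w3.png

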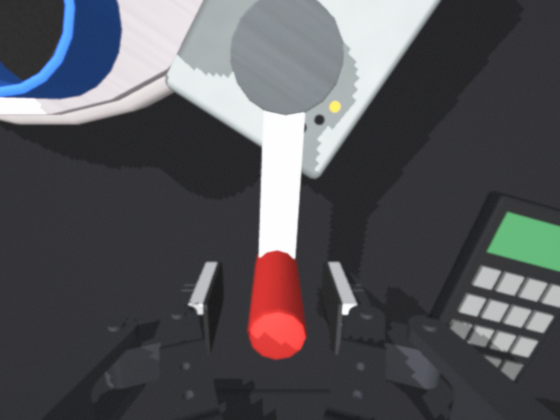

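```bash
python3 -m crank '0 0 0 0 0 0;0 0 0 0 0 0;4 0 0 0 0 0;16.1 -1.3 0 0 0 -0.162;16.1 -1.3 0 0 0 -0.162' -0.3 20 && python3 -m crank '16.1 -1.3 0 0 0 -0.162;16.1 -1.3 0 0 0 -0.162;16.1 -1.3 0 0 0 -0.162;0 0 0 0 0 0' && python3 - <<'E'
from h import *
save('wrist','w4.png');go([.478,-.260,.087])
E
```

```text
time: 4.25
eef_pos: [0.5042, -0.2836, 0.0855]
tcp_rot: [0.959, -0.283, -0.001, -0.0]
contact_force: [-0.7, 1.8, 1.0]
opening: 0.352
time: 4.75
eef_pos: [0.5503, -0.3002, 0.0855]
tcp_rot: [0.999, -0.048, 0.0, 0.0]
contact_force: [-1.4, -0.6, -0.6]
opening: 0.353
t 4.8 pos [ 0.5498 -0.3     0.0855] yaw -5.5 F [-1.   0.3  0.7] op 0.35
 delta mm [-75.3 -32.9  -1.5]  rotvec [0.001 0.    0.   ]  q [-0.66  0.33  1.8  -0.    1.01 -0.56]
```

View pics/w4.png

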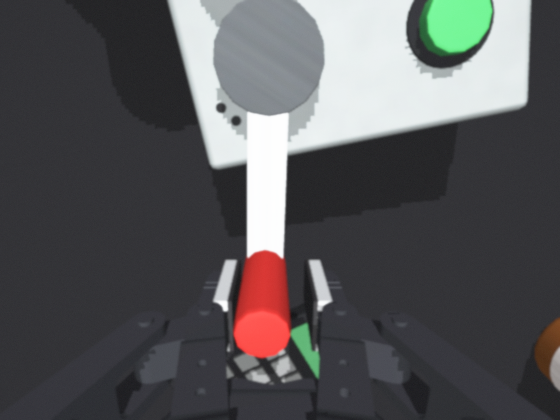

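The handle is caged and following, at about 0.77 rad. I'll go on past 0.93.

```bash
python3 -m crank '17 -1.5 0 0 0 -0.17;0 0 0 0 0 0;0 0 0 0 0 0' && python3 - <<'E'
from h import *
save('wrist','w5.png');go([.478,-.260,.087])
h=onplane('wrist',(265,330),.126);print(h)
E
```

```text
time: 5.18
eef_pos: [0.5661, -0.2998, 0.0853]
tcp_rot: [0.999, 0.036, -0.0, -0.0]
contact_force: [-2.3, -0.6, 0.8]
opening: 0.351
t 5.225 pos [ 0.5661 -0.2998  0.0853] yaw 4.2 F [-1.6 -0.7  0.1] op 0.35
 delta mm [-84.9 -46.1  -1.6]  rotvec [-0.     0.001 -0.   ]  q [-0.65  0.36  1.76 -0.    1.02 -0.72]
[ 0.56347755 -0.29963174  0.126     ]
```

View pics/w5.png

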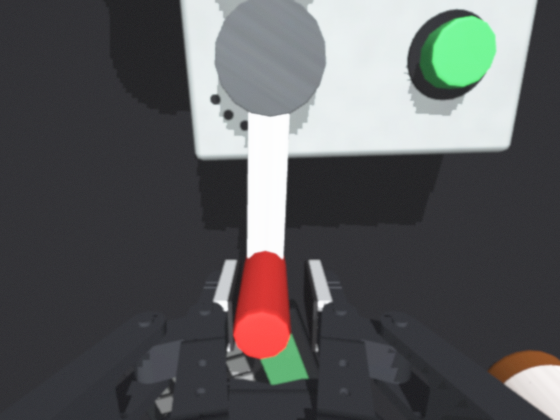

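```bash
python3 -m crank '3 0 0 0 0 -0.03;0 0 0 0 0 0;0 0 0 0 0 0' ;  python3 -m crank '3 0 0 0 0 -0.03;0 0 0 0 0 0'
```

```text
time: 5.6
eef_pos: [0.5694, -0.2995, 0.0853]
tcp_rot: [0.999, 0.053, -0.001, -0.0]
contact_force: [-4.8, -0.3, 1.5]
opening: 0.352
time: 5.85
eef_pos: [0.5701, -0.299, 0.0851]
tcp_rot: [0.998, 0.068, -0.004, -0.001]
contact_force: [-11.4, -0.3, 5.5]
opening: 0.347
```

Force rose to 11 N, so the lever is at its stop. I'll back off, open and rise.

```bash
python3 -m crank '-6 0 0 0 0 0;-6 0 0 0 0 0;0 0 0 0 0 0;0 0 0 0 0 0;0 0 0 0 0 0' 0.1 && python3 -m crank '0 0 -40 0 0 0;0 0 -50 0 0 0;0 0 -50 0 0 0;0 0 0 0 0 0;0 0 0 0 0 0' 1 && python3 - <<'E'
from h import *
save('wrist','w6.png');go([.478,-.260,.087]); save('side','s6.png',(190,120,370,270),4)
for q in(.82,.9,.97):
    pv=np.array([.556,-.198]); print(q)
E
```

```text
time: 6.48
eef_pos: [0.5613, -0.301, 0.0855]
tcp_rot: [0.998, 0.068, 0.0, 0.0]
contact_force: [-1.1, -0.4, -0.3]
opening: 0.549
time: 7.1
eef_pos: [0.5608, -0.3006, 0.2249]
tcp_rot: [0.998, 0.068, -0.0, -0.0]
contact_force: [-0.1, 0.2, -0.9]
opening: 0.998
t 7.15 pos [ 0.5603 -0.3003  0.2236] yaw 7.8 F [-0.4  0.  -0.3] op 1.002
 delta mm [-75.8 -50.9 136.9]  rotvec [-0.002  0.002 -0.   ]  q [-0.65  0.21  1.68  0.    1.25 -0.79]
0.82
0.9
0.97
```

View pics/w6.png

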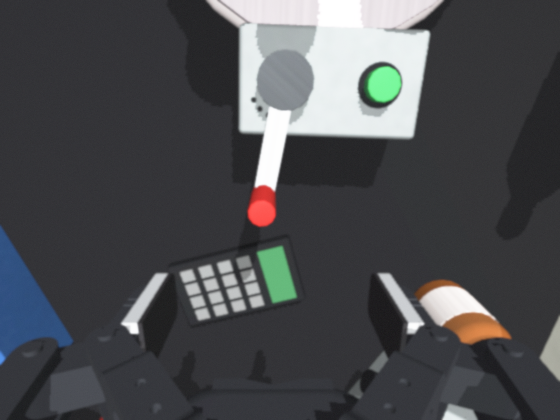

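The lever stays turned. I'll compare its angle with the start and measure the button and the mixer axes from here.

```bash
python3 - <<'E'
from h import *
h=onplane('wrist',(262,211),.126); p=onplane('wrist',(286,80),.08)
print(h,p,np.linalg.norm((h-p)[:2]),np.degrees(np.arctan2(*(p-h)[[1,0]])))
b=onplane('wrist',(383,84),.074);print('btn',b)
c=[onplane('wrist',q,.06)[:2].round(4) for q in((241,25),(429,30),(412,138),(240,132))];print(c)
d=c[1]-c[0];print('yaw',np.degrees(np.arctan2(d[1],d[0])));d=c[2]-c[3];print('yaw',np.degrees(np.arctan2(d[1],d[0])))
# initial estimate from w2 pose: yaw -51.9 etc
E
```

```text
[ 0.55207815 -0.29917887  0.126     ] [ 0.55775111 -0.20187358  0.08      ] 0.09747051721493791 86.66339337097952
btn [ 0.63732653 -0.19372613  0.074     ]
[array([ 0.5156, -0.1638]), array([ 0.6692, -0.1466]), array([ 0.6782, -0.2334]), array([ 0.5238, -0.2491])]
yaw 6.389316437656215
yaw 5.8061043824486
```

The lever has turned about 0.88 rad, so it is in the third notch. Next I'll look down on the turntable.

```bash
python3 -m crank '0 -20 -55 0 0 0;0 -40 -45 0 0 0;0 -60 -5 0 0 0;0 -60 0 0 0 0;0 -60 0 0 0 0' && python3 -m crank '0 -50 0 0 0 0;0 0 0 0 0 0;0 0 0 0 0 0' && python3 - <<'E'
from h import *
save('wrist','w7.png');go([.538,.363,.25]); print(proj('wrist',[[.569,-.018,.2]]))
E
```

```text
time: 7.82
eef_pos: [0.5274, -0.0613, 0.3284]
tcp_rot: [0.998, 0.068, -0.001, -0.001]
contact_force: [2.0, 1.1, 0.1]
opening: 1.003
time: 8.2
eef_pos: [0.5214, -0.0138, 0.329]
tcp_rot: [0.998, 0.068, -0.001, -0.0]
contact_force: [-0.0, 0.1, -0.3]
opening: 1.0
t 8.25 pos [ 0.5215 -0.0143  0.3292] yaw 7.8 F [ 0.  -0.3 -0.1] op 1.002
 delta mm [  67.3 -371.6   79.2]  rotvec [-0.     0.002 -0.   ]  q [-0.22 -0.12  1.83 -0.    1.43 -0.36]
[[326.21589872 212.74883714]]
```

View pics/w7.png

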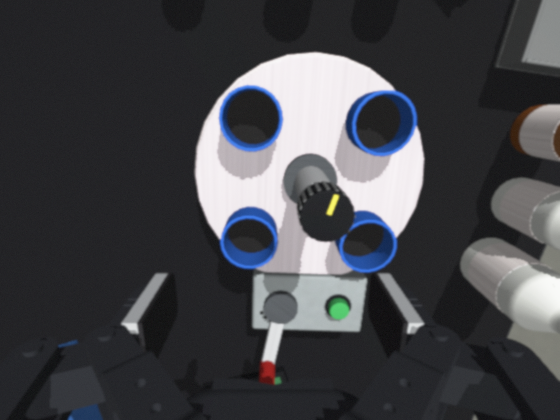

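```bash
python3 - <<'E'
from h import *
b=cv2.imread('pics/w7.png')
cv2.imwrite('pics/z7.png',cv2.resize(b[75:285,210:430],None,fx=2.8*1.25,fy=2.8,interpolation=2)[:, :790])
cv2.imwrite('pics/z7.png',cv2.resize(b[80:280,210:430],None,fx=3,fy=3,interpolation=2))
E
```

```text
(no output)
```

View pics/z7.png

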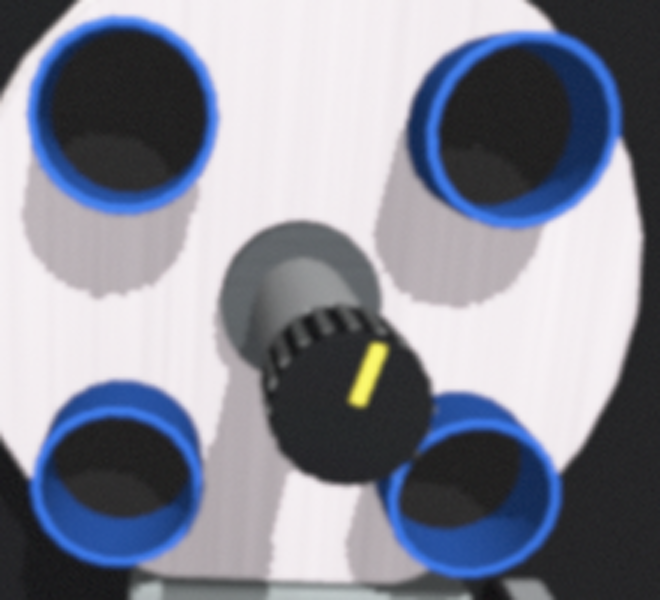

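```bash
python3 - <<'E'
from h import *
from scipy.optimize import least_squares
f=lambda x,y:(210+x/3,80+y/3)
P=[onplane('wrist',f(*q),.09)[:2] for q in((123,115),(523,129),(475,498),(117,487))]
print(np.round(P,4))
n=onplane('wrist',f(349,398),.199);print('nut',n)
def m(v): return np.array([[v[0]+.105*np.cos(v[2]+k*np.pi/2),v[1]+.105*np.sin(v[2]+k*np.pi/2)] for k in range(4)])
r=least_squares(lambda v:(m(v)-np.array(P)[[2,1,0,3]]).ravel(),[.569,-.018,-.7]);print(r.x,np.degrees(r.x[2]),r.fun.round(4));print(m(r.x).round(4))
go([.538,.363,.25],8)
go([.538,.363,.25],80)
E
```

```text
[[ 0.4896  0.0461]
 [ 0.6372  0.061 ]
 [ 0.6526 -0.087 ]
 [ 0.5042 -0.1021]]
nut [ 0.56929956 -0.01821312  0.199     ]
[ 0.57090652 -0.02049648 -0.68435015] -39.21037539007214 [-0.0003  0.0001  0.0001 -0.0001 -0.0001 -0.0002  0.0003  0.0002]
[[ 0.6523 -0.0869]
 [ 0.6373  0.0609]
 [ 0.4895  0.0459]
 [ 0.5045 -0.1019]]
t 8.25 pos [ 0.5215 -0.0143  0.3292] yaw 7.8 F [ 0.  -0.3 -0.1] op 1.002
 delta mm [  67.3 -371.6   79.2]  rotvec [-0.     0.002 -0.004]  q [-0.22 -0.12  1.83 -0.    1.43 -0.36]
t 8.25 pos [ 0.5215 -0.0143  0.3292] yaw 7.8 F [ 0.  -0.3 -0.1] op 1.002
 delta mm [  67.3 -371.6   79.2]  rotvec [-1.000e-03  1.000e-03 -1.261e+00]  q [-0.22 -0.12  1.83 -0.    1.43 -0.36]
```

The four rims fit a quarter-turn model to within 0.3 mm: centre (0.571,-0.020), cups at -39° plus quarter turns. Next is the orange jar at scene (345,355).

```bash
python3 -m crank '10 -60 0 0 0 0;12 -60 0 0 0 0;12 -60 20 0 0 0;12 -60 30 0 0 0;12 -60 30 0 0 0' && python3 -m crank '0 0 0 0 0 0;0 0 0 0 0 0' && python3 - <<'E'
from h import *
save('wrist','w8.png');go([.538,.363,.25]); print(proj('wrist',[[.538,.363,.085],[.424,.386,.085]]))
E
```

```text
time: 8.88
eef_pos: [0.5387, 0.2799, 0.2547]
tcp_rot: [0.998, 0.067, 0.0, 0.0]
contact_force: [0.4, 0.3, 0.3]
opening: 0.998
time: 9.12
eef_pos: [0.5385, 0.2784, 0.2555]
tcp_rot: [0.998, 0.067, -0.0, 0.0]
contact_force: [0.7, 0.1, 1.0]
opening: 1.002
t 9.175 pos [0.5388 0.2781 0.2564] yaw 7.7 F [-0.6 -0.  -0.2] op 0.999
 delta mm [ 10.5 -84.2   6.4]  rotvec [ 0.    -0.001 -0.   ]  q [ 0.31  0.12  1.73 -0.    1.3   0.18]
[[283.40003799  97.86868849]
 [155.89596743  51.20814885]]
```

View pics/w8.png

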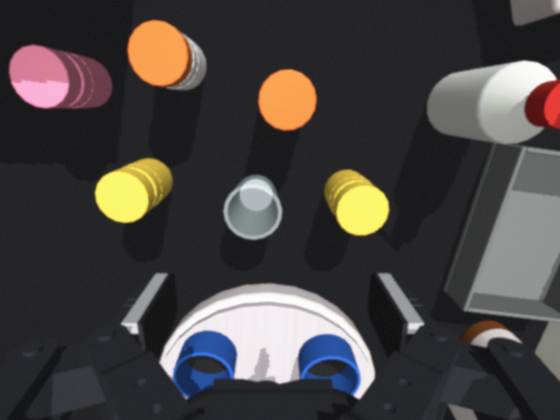

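The wrist view has the two orange caps at (287,99) and (159,53). The pink jar at (40,77) and yellow jars at (123,195) and (360,209) are the look-alikes, and the enlarged crops agree. Positions next.

```bash
python3 - <<'E'
from seg import *
im=cv2.imread('pics/w8.png')[:,:,::-1].copy()
for b in blobs(im,*COL['orange']): 
    c=b[2]; print(b, onplane('wrist',(c[0]+c[2]/2,c[1]+c[3]/2),.085).round(4))
for q in((287.5,99.5),(158,53)): print(onplane('wrist',q,.085).round(4))
p=onplane('wrist',(287.5,99.5),.085)
go([p[0],p[1],.13],7.7)
E
```

```text
([157.9, 52.9], 3185, [127, 20, 63, 67]) [0.4263 0.3845 0.085 ]
([286.9, 99.9], 2767, [258, 70, 59, 61]) [0.542  0.3613 0.085 ]
[0.5418 0.3621 0.085 ]
[0.4258 0.3848 0.085 ]
t 9.175 pos [0.5388 0.2781 0.2564] yaw 7.7 F [-0.6 -0.  -0.2] op 0.999
 delta mm [ 14.1 -82.9 126.4]  rotvec [ 0.    -0.001 -0.001]  q [ 0.31  0.12  1.73 -0.    1.3   0.18]
```

```bash
python3 -m crank '7 -42 0 0 0 0;7 -41 0 0 0 0;0 0 50 0 0 0;0 0 50 0 0 0;0 0 0 0 0 0' 1 && python3 -m crank '0 0 40 0 0 0;0 0 40 0 0 0;0 0 29 0 0 0;0 0 0 0 0 0' && python3 - <<'E'
from h import *
save('wrist','w9.png');go([.542,.3618,.047])
E
```

```text
time: 9.8
eef_pos: [0.5386, 0.3609, 0.1518]
tcp_rot: [0.998, 0.067, -0.004, 0.002]
contact_force: [-0.8, -1.2, -0.1]
opening: 1.0
time: 10.3
eef_pos: [0.541, 0.3627, 0.0475]
tcp_rot: [0.998, 0.067, -0.0, 0.0]
contact_force: [-0.3, -0.5, 0.8]
opening: 0.994
t 10.35 pos [0.542  0.3635 0.0492] yaw 7.7 F [-0.3 -0.1  0.6] op 1.001
 delta mm [-0.3  1.7  2.2]  rotvec [-0.001 -0.002  0.   ]  q [ 0.44  0.43  1.75 -0.    0.96  0.3 ]
```

View pics/w9.png

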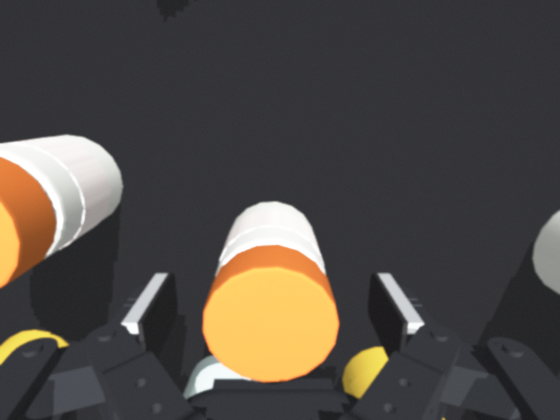

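The jar is centred between the pads. Gripping and lifting.

```bash
python3 -m crank '0 0 2 0 0 0;0 0 0 0 0 0;0 0 0 0 0 0;0 0 0 0 0 0;0 0 0 0 0 0' -1 60 && python3 -m crank '0 0 -30 0 0 0;0 0 -50 0 0 0;0 0 -50 0 0 0;0 0 0 0 0 0' && python3 - <<'E'
from h import *
save('wrist','w10.png');go([.4886,.0466,.18])
E
```

```text
time: 10.98
eef_pos: [0.5414, 0.3643, 0.0475]
tcp_rot: [0.998, 0.068, 0.001, -0.0]
contact_force: [-1.4, -1.1, 6.1]
opening: 0.597
time: 11.48
eef_pos: [0.5432, 0.3653, 0.1814]
tcp_rot: [0.998, 0.068, 0.006, -0.002]
contact_force: [0.2, 0.4, -2.1]
opening: 0.597
t 11.525 pos [0.5415 0.3644 0.1777] yaw 7.8 F [-1.3 -0.8 -2.9] op 0.597
 delta mm [-95.5 307.7  -3.3]  rotvec [-0.002 -0.005  0.   ]  q [ 0.44  0.28  1.68 -0.    1.17  0.3 ]
```

View pics/w10.png

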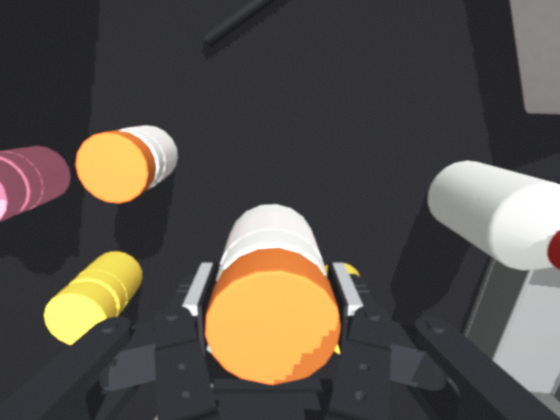

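```bash
python3 - <<'E'
from h import *
go([.6364,.0636,.185])
E
```

```text
t 11.525 pos [0.5415 0.3644 0.1777] yaw 7.8 F [-1.3 -0.8 -2.9] op 0.597
 delta mm [ 53.3 310.9  -7.5]  rotvec [-0.002 -0.005  0.   ]  q [ 0.44  0.28  1.68 -0.    1.17  0.3 ]
```

```bash
python3 -m crank '9 50 -4 0 0 0;9 52 -4 0 0 0;9 52 0 0 0 0;9 52 0 0 0 0;9 52 0 0 0 0' && python3 -m crank '8 53 0 0 0 0;0 0 0 0 0 0;0 0 0 0 0 0' && python3 - <<'E'
from h import *
im=save('wrist','w11.png');go([.6364,.0636,.099]); 
save('scene','sc11.png',(190,150,350,310),3.5); save('side','si11.png',(180,110,340,270),3.5)
c=np.array([.5700,-.0198]);a=np.radians(-39.2)
for k in range(4): print(k,(c+.105*np.array([np.cos(a+k*np.pi/2),np.sin(a+k*np.pi/2)])).round(4))
E
```

```text
time: 12.15
eef_pos: [0.6185, 0.1126, 0.1797]
tcp_rot: [0.998, 0.068, -0.002, -0.0]
contact_force: [0.6, 0.2, -2.2]
opening: 0.593
time: 12.52
eef_pos: [0.6337, 0.0631, 0.1805]
tcp_rot: [0.998, 0.068, -0.002, -0.001]
contact_force: [0.5, 0.3, -1.4]
opening: 0.595
t 12.575 pos [0.6337 0.0637 0.181 ] yaw 7.8 F [-0.4  0.4 -1.9] op 0.592
 delta mm [ 2.9  0.6 82. ]  rotvec [-0.001  0.003 -0.   ]  q [-0.06  0.25  1.72  0.    1.18 -0.2 ]
0 [ 0.6514 -0.0862]
1 [0.6364 0.0616]
2 [0.4886 0.0466]
3 [ 0.5036 -0.1012]
```

View pics/sc11.png

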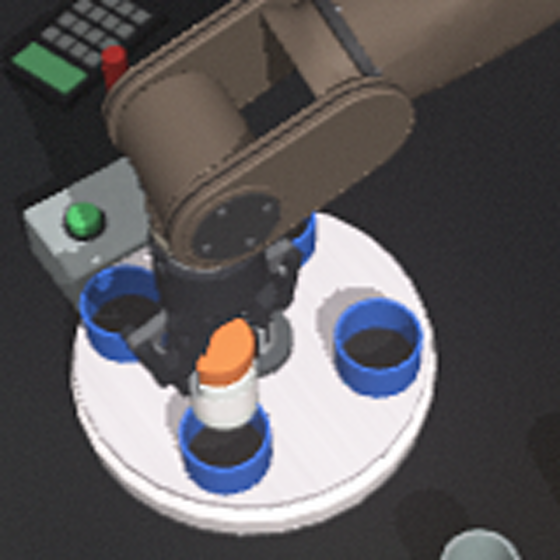

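View pics/si11.png

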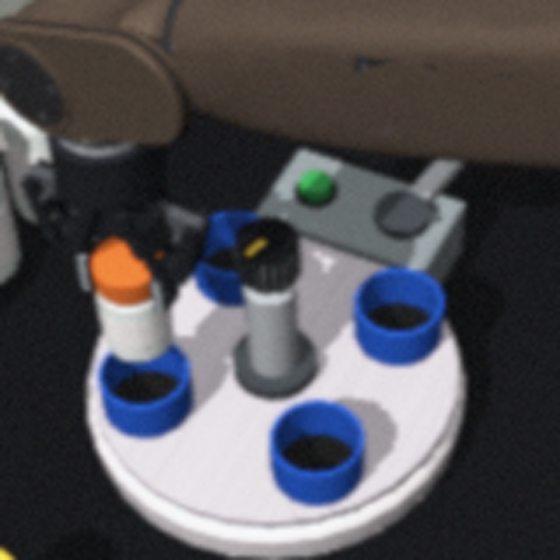

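View pics/w11.png

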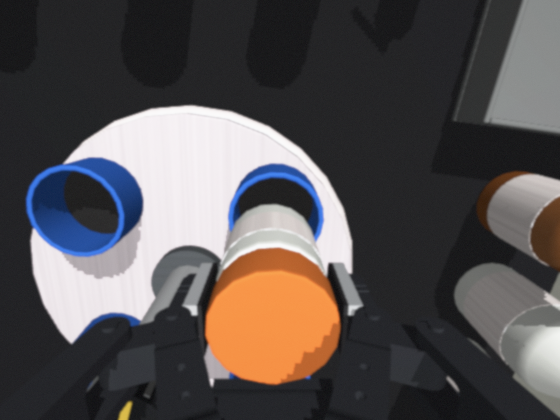

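```bash
python3 - <<'E'
from h import *
a=onplane('side',(180+139/3.5,110+338/3.5),.134);b=onplane('side',(180+146/3.5,110+377/3.5),.09);print(a,b,a-b)
a=onplane('scene',(190+225/3.5,150+405/3.5),.134);b=onplane('scene',(190+227/3.5,150+437/3.5),.09);print(a,b,a-b)
E
```

```text
[0.63096727 0.06396734 0.134     ] [0.62869011 0.06552887 0.09      ] [ 0.00227717 -0.00156153  0.044     ]
[0.63451517 0.06826086 0.134     ] [0.63671214 0.0706025  0.09      ] [-0.00219698 -0.00234163  0.044     ]
```

The two cameras agree that the jar is over the cup to within about 2 mm. Lowering it.

```bash
python3 -m crank '1 0 25 0 0 0;0 0 25 0 0 0;0 0 20 0 0 0;0 0 11 0 0 0;0 0 0 0 0 0' && python3 -m crank '0 0 0 0 0 0;0 0 0 0 0 0' && python3 - <<'E'
from h import *
save('wrist','w12.png');go([.6364,.0636,.0975])
E
```

```text
time: 13.3
eef_pos: [0.6354, 0.0633, 0.101]
tcp_rot: [0.998, 0.068, -0.001, -0.0]
contact_force: [-0.0, -0.3, -2.0]
opening: 0.593
time: 13.55
eef_pos: [0.6368, 0.0629, 0.1032]
tcp_rot: [0.998, 0.068, 0.001, 0.0]
contact_force: [-0.3, -0.1, -1.5]
opening: 0.596
t 13.6 pos [0.6366 0.0629 0.103 ] yaw 7.8 F [-1.  -0.4 -1.3] op 0.597
 delta mm [-0.1 -0.8  5.5]  rotvec [ 0.    -0.002 -0.   ]  q [-0.06  0.34  1.76  0.    1.04 -0.2 ]
```

View pics/w12.png

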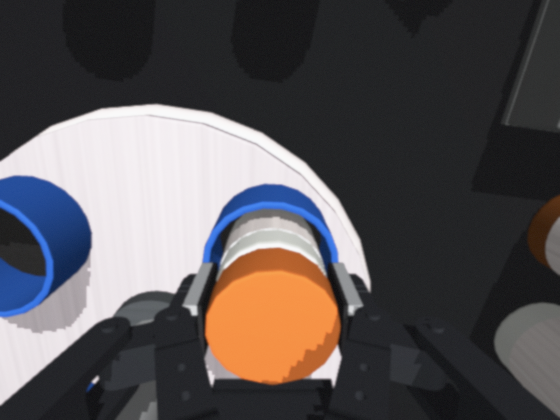

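```bash
python3 -m crank '0 0 3 0 0 0;0 0 2 0 0 0;0 0 0 0 0 0;0 0 0 0 0 0' ; python3 -m crank '0 0 1 0 0 0;0 0 0 0 0 0;0 0 0 0 0 0'
```

```text
time: 14.1
eef_pos: [0.6361, 0.0629, 0.0976]
tcp_rot: [0.998, 0.068, 0.0, 0.0]
contact_force: [-2.1, -0.3, 3.0]
opening: 0.592
time: 14.48
eef_pos: [0.6361, 0.0629, 0.0976]
tcp_rot: [0.998, 0.068, -0.0, 0.0]
contact_force: [-4.6, -0.8, 7.8]
opening: 0.596
```

The jar is on the cup floor. Releasing and rising.

```bash
python3 -m crank '0 0 0 0 0 0;0 0 0 0 0 0;0 0 0 0 0 0;0 0 -30 0 0 0;0 0 -50 0 0 0' 1 && python3 -m crank '0 0 -40 0 0 0;0 -60 -30 0 0 0;0 -60 0 0 0 0;0 0 0 0 0 0' && python3 - <<'E'
from h import *
go([.426,.385,.25],60)
save('scene','sc13.png'); save('side','si13.png',(150,110,340,400),2)
E
```

```text
time: 15.1
eef_pos: [0.6342, 0.063, 0.1736]
tcp_rot: [0.998, 0.068, -0.003, -0.0]
contact_force: [0.3, 0.3, 0.5]
opening: 1.001
time: 15.6
eef_pos: [0.6194, 0.1815, 0.2442]
tcp_rot: [0.998, 0.071, 0.0, -0.0]
contact_force: [0.3, -1.3, 0.6]
opening: 1.001
t 15.6 pos [0.6194 0.1815 0.2442] yaw 8.1 F [ 0.3 -1.3  0.6] op 1.001
 delta mm [-162.9 -228.7   -5.7]  rotvec [-0.    -0.001 -0.906]  q [ 0.13  0.21  1.64  0.    1.29 -0.01]
```

View pics/sc13.png

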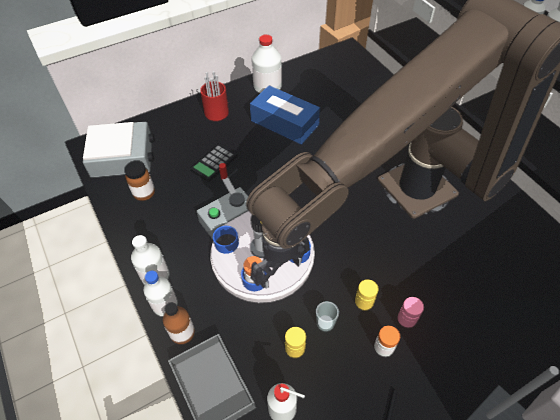

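View pics/si13.png

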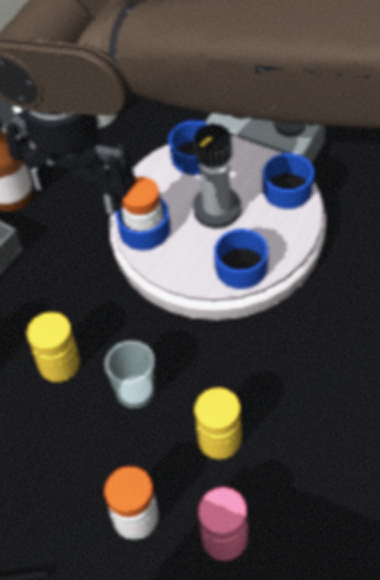

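Jar 1 stands in its cup at side-crop (142,210), and the other orange jar has not moved, scene (387,341). Going for it with the jaws turned to clear its neighbours.

```bash
python3 -m crank '-32 -44 0 0 0 0;-32 -44 0 0 0 0;-32 -44 0 0 0 0;-32 -44 0 0 0 0;-32 -44 0 0 0 0' && python3 -m crank '0 0 0 0 0 -0.18;0 0 0 0 0 -0.18;0 0 0 0 0 -0.18;0 0 0 0 0 -0.18;0 0 0 0 0 -0.18' && python3 -m crank '0 50 0 0 0 0;0 0 0 0 0 0;0 0 0 0 0 0' && python3 - <<'E'
from seg import *
im=save('wrist','w14.png')
for b in blobs(im,*COL['orange'],mina=300): 
    c=b[2]; print(b, onplane('wrist',(c[0]+c[2]/2,c[1]+c[3]/2),.085).round(4))
go([.426,.385,.046],60)
E
```

```text
time: 16.32
eef_pos: [0.4315, 0.3736, 0.2433]
tcp_rot: [0.998, 0.067, -0.0, 0.0]
contact_force: [0.5, 0.2, -0.1]
opening: 0.998
time: 16.95
eef_pos: [0.4328, 0.3726, 0.2432]
tcp_rot: [0.868, 0.497, -0.0, 0.0]
contact_force: [-0.3, -0.4, 0.1]
opening: 1.003
time: 17.32
eef_pos: [0.4752, 0.3475, 0.2432]
tcp_rot: [0.869, 0.494, -0.001, -0.0]
contact_force: [0.2, 0.1, -0.1]
opening: 0.999
t 17.375 pos [0.4748 0.348  0.2433] yaw 59.3 F [-0.8  0.9  0. ] op 1.002
 delta mm [  7.1 -60.7 197.4]  rotvec [-0.001  0.001 -0.012]  q [ 0.46  0.09  1.78  0.    1.27 -0.57]
```

View pics/w14.png

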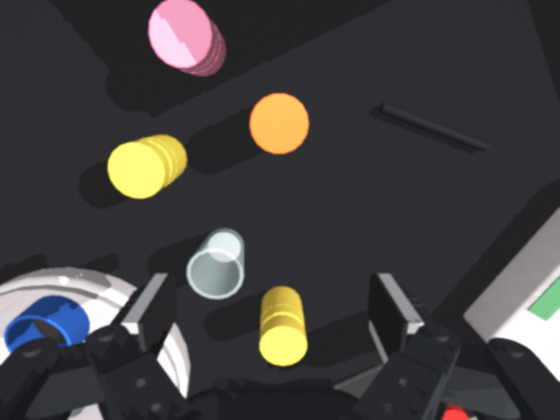

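```bash
python3 - <<'E'
from seg import *
p=onplane('wrist',(279.5,123.5),.085);print(p)
go([p[0],p[1],.046])
E
```

```text
[0.42434798 0.38553917 0.085     ]
t 17.375 pos [0.4748 0.348  0.2433] yaw 59.3 F [-0.8  0.9  0. ] op 1.002
 delta mm [  6.7 -62.4 197.4]  rotvec [-0.001  0.001 -0.   ]  q [ 0.46  0.09  1.78  0.    1.27 -0.57]
```

```bash
python3 -m crank '3 -31 0 0 0 0;3 -31 0 0 0 0;0 0 50 0 0 0;0 0 50 0 0 0;0 0 0 0 0 0' 1 && python3 -m crank '0 0 40 0 0 0;0 0 40 0 0 0;0 0 17 0 0 0;0 0 0 0 0 0' && python3 - <<'E'
from h import *
save('wrist','w15.png');go([.4245,.3855,.0465])
E
```

```text
time: 18.0
eef_pos: [0.4208, 0.3838, 0.1391]
tcp_rot: [0.869, 0.496, -0.005, 0.0]
contact_force: [-1.5, 0.1, 0.4]
opening: 0.998
time: 18.5
eef_pos: [0.4248, 0.3856, 0.0474]
tcp_rot: [0.869, 0.495, -0.0, -0.0]
contact_force: [0.7, -0.1, -1.0]
opening: 1.003
t 18.55 pos [0.4256 0.3861 0.0485] yaw 59.4 F [ 0.  -0.1  1. ] op 0.996
 delta mm [-1.1 -0.7  2. ]  rotvec [ 0.001 -0.002 -0.   ]  q [ 0.56  0.29  1.94  0.    0.91 -0.48]
```

View pics/w15.png

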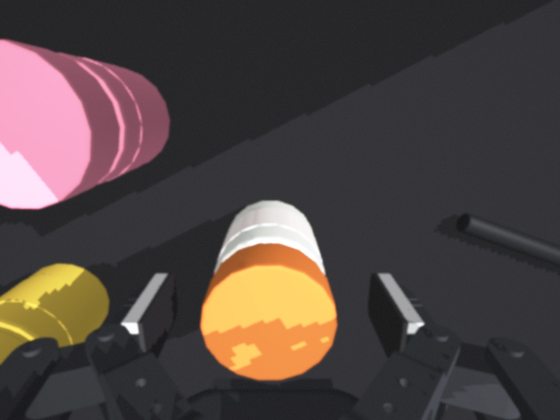

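```bash
python3 -m crank '-1 0 1 0 0 0;0 0 0 0 0 0;0 0 0 0 0 0;0 0 0 0 0 0;0 0 0 0 0 0' -1 60 && python3 -m crank '0 0 -30 0 0 0;0 0 -50 0 0 0;0 0 -50 0 0 0;0 0 -4 0 0 0;0 0 0 0 0 0' && python3 - <<'E'
from h import *
save('wrist','w16.png');go([.4886,.0466,.18])
E
```

```text
time: 19.18
eef_pos: [0.425, 0.3849, 0.0476]
tcp_rot: [0.869, 0.495, 0.001, 0.0]
contact_force: [-2.2, -3.4, 9.1]
opening: 0.593
time: 19.8
eef_pos: [0.4235, 0.3841, 0.1788]
tcp_rot: [0.869, 0.495, -0.001, 0.0]
contact_force: [0.4, -0.0, -2.4]
opening: 0.597
t 19.85 pos [0.4229 0.3838 0.1776] yaw 59.4 F [ 0.3 -0.1 -1.5] op 0.595
 delta mm [-256.6  228.3   -2. ]  rotvec [-0.002  0.003 -0.   ]  q [ 0.56  0.11  1.88  0.    1.15 -0.48]
```

View pics/w16.png

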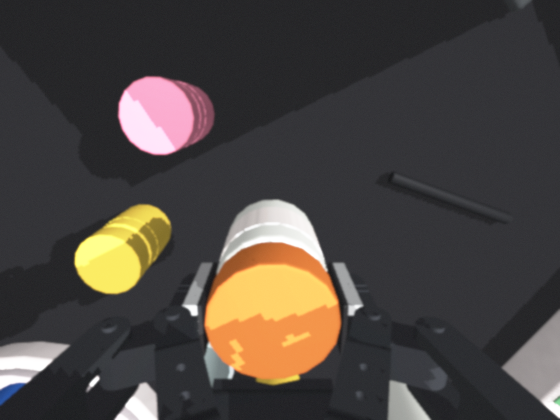

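```bash
python3 -m crank '-43 38 -1 0 0 0;-43 38 -1 0 0 0;-43 38 0 0 0 0;-43 38 0 0 0 0;-43 38 0 0 0 0' && python3 -m crank '-42 38 0 0 0 0;0 0 0 0 0 0;0 0 0 0 0 0' && python3 - <<'E'
from h import *
im=save('wrist','w17.png');go([.4886,.0466,.0985]); 
save('scene','sc17.png',(190,150,350,310),3.5); save('side','si17.png',(180,110,340,270),3.5)
E
```

```text
time: 20.48
eef_pos: [0.4765, 0.1009, 0.179]
tcp_rot: [0.869, 0.495, -0.002, -0.001]
contact_force: [1.0, -0.8, -2.1]
opening: 0.595
time: 20.85
eef_pos: [0.488, 0.0474, 0.1797]
tcp_rot: [0.869, 0.495, -0.002, -0.001]
contact_force: [-1.0, -0.4, -2.0]
opening: 0.594
t 20.9 pos [0.4881 0.048  0.1801] yaw 59.4 F [-0.6 -0.7 -3.2] op 0.593
 delta mm [-0.9  1.4 81.6]  rotvec [-0.003  0.001 -0.   ]  q [-0.11 -0.08  2.07  0.    1.15 -1.15]
```

View pics/sc17.png

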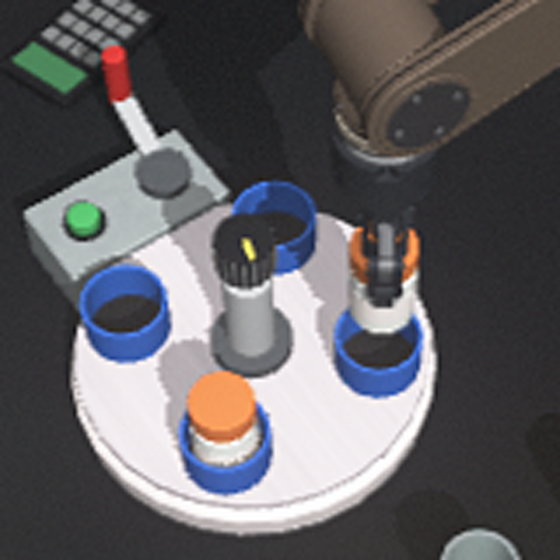

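View pics/si17.png

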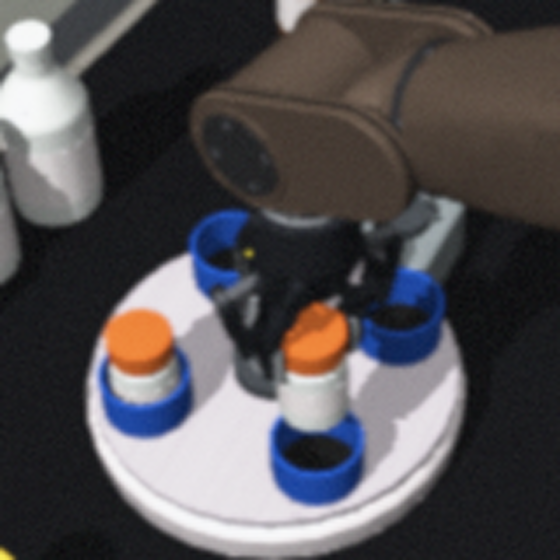

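View pics/w17.png

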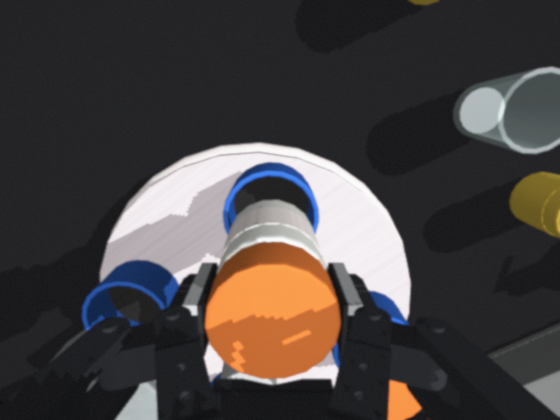

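Jar 1 is upright in its cup, scene crop (225,415). Jar 2 is over the near cup, scene crop (380,330). Lowering it.

```bash
python3 -m crank '-1 1 25 0 0 0;0 0 25 0 0 0;0 0 20 0 0 0;0 0 8 0 0 0;0 0 0 0 0 0' && python3 -m crank '0 0 3 0 0 0;0 0 2 0 0 0;0 0 0 0 0 0;0 0 0 0 0 0'
```

```text
time: 21.62
eef_pos: [0.4893, 0.0466, 0.1035]
tcp_rot: [0.868, 0.496, -0.0, -0.0]
contact_force: [-0.0, -0.7, -2.5]
opening: 0.596
time: 22.12
eef_pos: [0.4898, 0.0457, 0.0991]
tcp_rot: [0.869, 0.495, 0.0, 0.0]
contact_force: [-0.3, 0.3, -3.3]
opening: 0.597
```

```bash
python3 -m crank '0 0 2 0 0 0;0 0 0 0 0 0;0 0 0 0 0 0'; python3 - <<'E'
from h import *
im=save('wrist','w18.png')
E
```

```text
time: 22.5
eef_pos: [0.4901, 0.0457, 0.0976]
tcp_rot: [0.869, 0.495, 0.0, 0.0]
contact_force: [-1.9, -0.6, 4.5]
opening: 0.592
```

View pics/w18.png

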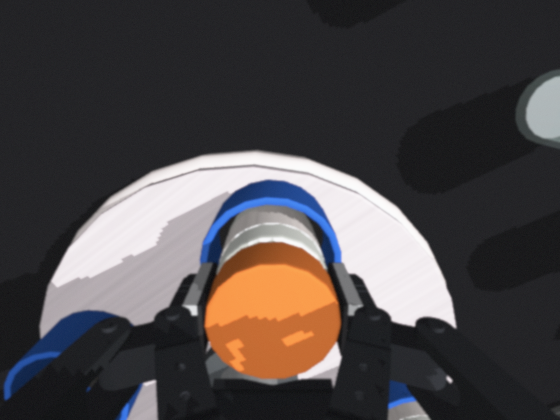

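```bash
python3 -m crank '0 0 0 0 0 0;0 0 0 0 0 0;0 0 0 0 0 0;0 0 -30 0 0 0;0 0 -50 0 0 0' 1 && python3 -m crank '0 0 -50 0 0 -0.18;0 0 -30 0 0 -0.18;0 0 0 0 0 -0.18;0 0 0 0 0 -0.18;0 0 0 0 0 -0.18' &&  python3 -m crank '0 0 0 0 0 -0.18;0 0 0 0 0 -0.18;0 0 0 0 0 -0.18;0 0 0 0 0 0' && python3 - <<'E'
from h import *
im=save('wrist','w19.png');go([.570,-.0198,.26])
save('scene','sc19.png',(190,150,350,310),3.5); save('side','si19.png',(180,110,340,270),3.5)
E
```

```text
time: 23.18
eef_pos: [0.4879, 0.046, 0.1753]
tcp_rot: [0.869, 0.495, -0.002, -0.002]
contact_force: [0.5, 0.6, -0.3]
opening: 1.005
time: 23.8
eef_pos: [0.4896, 0.0458, 0.2567]
tcp_rot: [0.564, 0.825, 0.0, 0.0]
contact_force: [0.0, -0.6, -0.4]
opening: 1.002
time: 24.3
eef_pos: [0.4895, 0.0458, 0.2566]
tcp_rot: [0.328, 0.945, -0.0, -0.0]
contact_force: [-0.7, -0.1, 0.3]
opening: 1.0
t 24.35 pos [0.4895 0.0458 0.2566] yaw 141.7 F [-0.  -0.3 -0.3] op 0.999
 delta mm [-103.8   -1.6   -3.4]  rotvec [-0. -0.  0.]  q [-0.11 -0.15  1.99  0.    1.3  -2.59]
```

View pics/sc19.png

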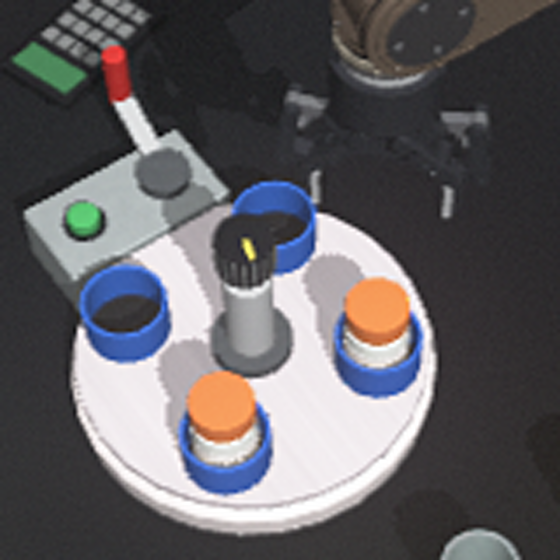

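View pics/w19.png

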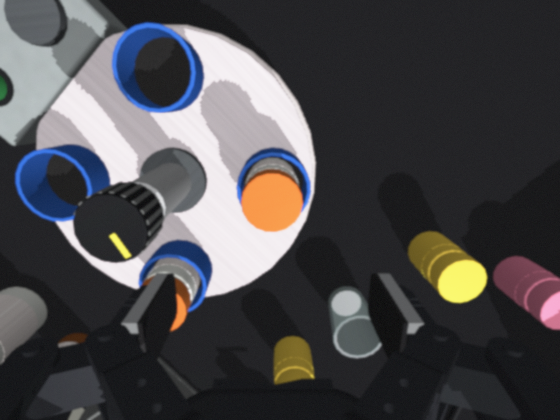

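Both jars stand in their cups at scene crop (222,415) and (377,325), with the lever still on. Moving over the nut.

```bash
python3 -m crank '-52 -1 -3 0 0 0;-52 0 0 0 0 0;0 0 0 0 0 0;0 0 0 0 0 0' && python3 - <<'E'
from h import *
im=save('wrist','w20.png');go([.570,-.0198,.166])
print(proj('wrist',[[.570,-.0198,.2]]))
E
```

```text
time: 24.95
eef_pos: [0.5703, -0.019, 0.2593]
tcp_rot: [0.327, 0.945, 0.0, -0.001]
contact_force: [-0.4, -0.3, -0.3]
opening: 1.003
t 25.0 pos [ 0.5701 -0.0186  0.2596] yaw 141.8 F [-0.6  0.4 -0.6] op 1.002
 delta mm [-0.7 -1.  93.6]  rotvec [-0.    -0.001  0.   ]  q [-0.21  0.04  1.81  0.    1.3  -2.69]
[[271.51510561 229.28246968]]
```

View pics/w20.png

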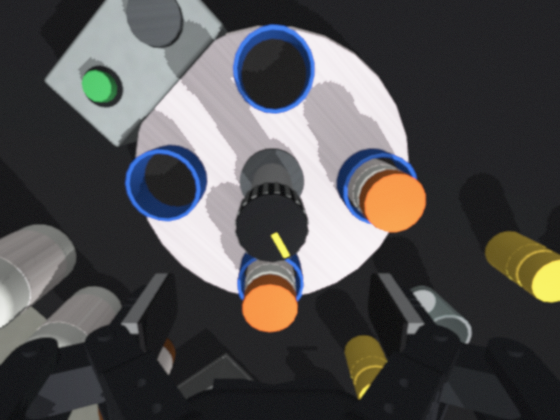

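```bash
python3 - <<'E'
from h import *
b=cv2.imread('pics/w20.png')
cv2.imwrite('pics/z20.png',cv2.resize(b[160:280,200:340],None,fx=5,fy=5,interpolation=2))
E
```

```text
(no output)
```

View pics/z20.png

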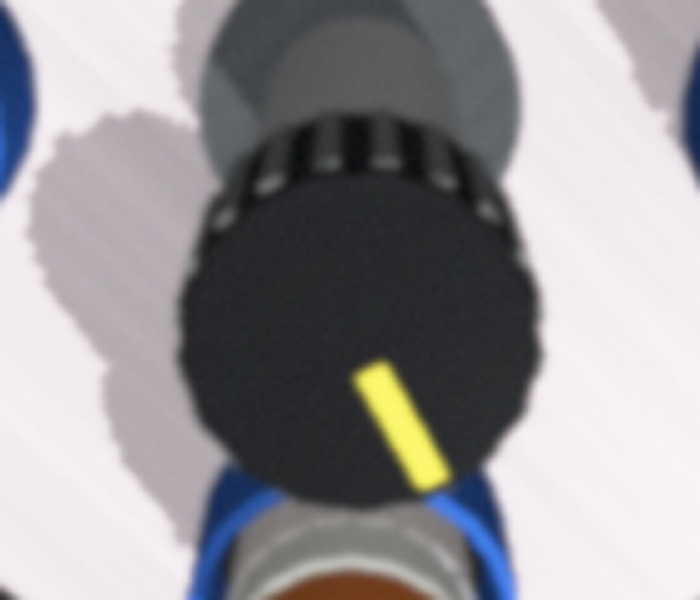

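The nut top is at (272,228), within about 1 mm of my prediction. Descending and gripping.

```bash
python3 -m crank '-0.7 -1.8 40 0 0 0;0 0 40 0 0 0;0 0 17 0 0 0;0 0 0 0 0 0;0 0 0 0 0 0' 1 40 && python3 -m crank '0 0 0 0 0 0;0 0 0 0 0 0;0 0 0 0 0 0;0 0 0 0 0 0' -1 40 && python3 - <<'E'
from h import *
im=save('wrist','w21.png');go([.570,-.0198,.163])
E
```

```text
time: 25.62
eef_pos: [0.5714, -0.021, 0.165]
tcp_rot: [0.327, 0.945, 0.0, 0.002]
contact_force: [-0.4, 0.5, 0.7]
opening: 1.001
time: 26.12
eef_pos: [0.5698, -0.0204, 0.1644]
tcp_rot: [0.327, 0.945, 0.0, -0.001]
contact_force: [-5.0, 2.5, 6.4]
opening: 0.55
t 26.175 pos [ 0.5698 -0.0204  0.1644] yaw 141.9 F [-4.1  2.8  5.5] op 0.553
 delta mm [0.2 0.6 1.4]  rotvec [ 0.    -0.002 -0.   ]  q [-0.21  0.12  1.9   0.    1.13 -2.69]
```

View pics/w21.png

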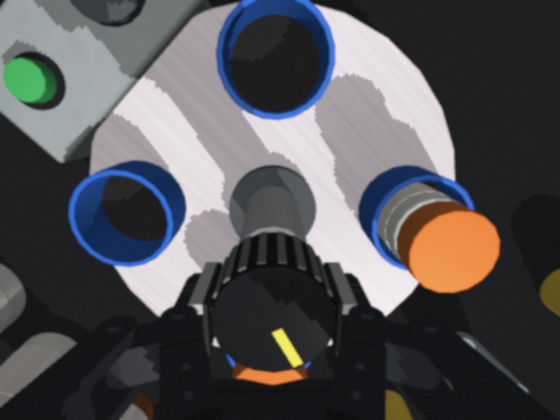

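Gripped; the opening of 0.55 matches the 48 mm nut. Turning clockwise, which is +az for the tool.

```bash
python3 -m crank '0 0 0.2 0 0 0.186;0 0 0.2 0 0 0.186;0 0 0.2 0 0 0.186;0 0 0.2 0 0 0.186;0 0 0.2 0 0 0.186' && python3 - <<'E'
from h import *
im=save('wrist','w22.png');go([.570,-.0198,.163]); print(readout.get_state()['wrist_torque'])
E
```

```text
time: 26.8
eef_pos: [0.57, -0.0207, 0.1635]
tcp_rot: [0.718, 0.696, -0.0, -0.001]
contact_force: [-2.7, 1.2, 5.3]
opening: 0.555
t 26.85 pos [ 0.57   -0.0206  0.1634] yaw 88.0 F [-4.2  1.3  6. ] op 0.555
 delta mm [ 0.8 -0.   0.4]  rotvec [-0.001 -0.001  0.   ]  q [-0.21  0.12  1.9   0.    1.12 -1.75]
[ 0.27751929  0.6539204  -0.06318931]
```

View pics/w22.png

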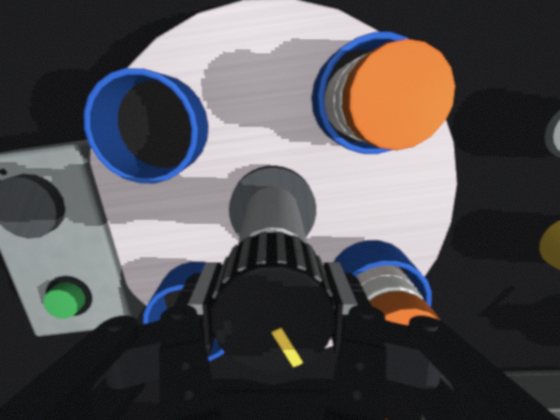

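The nut turns with the gripper: the yellow stroke stays at (287,348). Continuing to q6 ≈ +2.4.

```bash
python3 -m crank '0 0 0.2 0 0 0.186;0 0 0.2 0 0 0.186;0 0 0.2 0 0 0.186;0 0 0.2 0 0 0.186;0 0 0.2 0 0 0.186' && python3 -m crank '0 0 0.2 0 0 0.186;0 0 0.2 0 0 0.186;0 0 0.2 0 0 0.186;0 0 0.2 0 0 0.186;0 0 0.2 0 0 0.186' && python3 -m crank '0 0 0.2 0 0 0.186;0 0 0.2 0 0 0.186;0 0 0.2 0 0 0.186;0 0 0.2 0 0 0.186;0 0 0.2 0 0 0.186' && python3 -m crank '0 0 0.2 0 0 0.186;0 0 0.2 0 0 0.186;0 0 0.2 0 0 0.186;0 0 0.2 0 0 0.186;0 0 0.2 0 0 0.186' && python3 -m crank '0 0 0.2 0 0 0.186;0 0 0.2 0 0 0.186;0 0 0 0 0 0' && python3 - <<'E'
from h import *
im=save('wrist','w23.png');go([.570,-.0198,.163]); print(readout.get_state()['wrist_torque'])
E
```

```text
time: 27.48
eef_pos: [0.5699, -0.0209, 0.1624]
tcp_rot: [0.954, 0.3, -0.001, -0.0]
contact_force: [-3.7, 1.4, 6.1]
opening: 0.551
time: 28.1
eef_pos: [0.5696, -0.0209, 0.1614]
tcp_rot: [0.987, -0.159, -0.001, 0.0]
contact_force: [-5.5, 1.2, 6.3]
opening: 0.556
time: 28.72
eef_pos: [0.5694, -0.0208, 0.1603]
tcp_rot: [0.811, -0.585, -0.001, 0.001]
contact_force: [-6.4, 0.4, 6.3]
opening: 0.555
time: 29.35
eef_pos: [0.5695, -0.0205, 0.1593]
tcp_rot: [-0.463, 0.887, 0.001, -0.001]
contact_force: [-5.9, 3.1, 7.0]
opening: 0.548
time: 29.72
eef_pos: [0.5695, -0.0204, 0.1589]
tcp_rot: [-0.293, 0.956, 0.001, -0.001]
contact_force: [-5.4, 1.8, 6.6]
opening: 0.553
t 29.775 pos [ 0.5695 -0.0204  0.1589] yaw -145.9 F [-6.   1.8  7. ] op 0.554
 delta mm [-0.7  0.2 -4.1]  rotvec [ 0.003 -0.001 -0.   ]  q [-0.21  0.13  1.9   0.    1.12  2.33]
[ 0.31383845  0.90128065 -0.05325687]
```

View pics/w23.png

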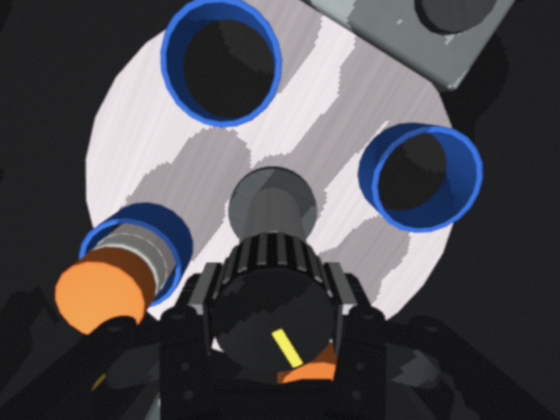

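5.0 rad turned so far, stroke still fixed between the pads. Two more rows, then open, unwind and re-grip.

```bash
python3 -m crank '0 0 0.2 0 0 0.186;0 0 0.2 0 0 0.186;0 0 0 0 0 0' && python3 -m crank '0 0 0 0 0 0;0 0 0 0 0 0;0 0 0 0 0 0;0 0 0 0 0 0' 1 && U='0 0 0 0 0 -0.186;0 0 0 0 0 -0.186;0 0 0 0 0 -0.186;0 0 0 0 0 -0.186;0 0 0 0 0 -0.186'; python3 - <<'E'
from h import *
im=save('wrist','w24.png');go([.570,-.0204,.158]); print(readout.get_state()['wrist_torque'])
E
```

```text
time: 30.15
eef_pos: [0.5696, -0.0204, 0.1585]
tcp_rot: [-0.111, 0.994, 0.001, -0.001]
contact_force: [-4.5, 1.7, 5.2]
opening: 0.552
time: 30.65
eef_pos: [0.5703, -0.0211, 0.1569]
tcp_rot: [-0.112, 0.994, -0.0, -0.0]
contact_force: [-0.3, -0.4, 0.3]
opening: 1.002
t 30.7 pos [ 0.5703 -0.0211  0.1569] yaw -167.2 F [0.9 0.2 0.2] op 0.999
 delta mm [ 0.1  0.8 -1.1]  rotvec [ 0. -0. -0.]  q [-0.21  0.13  1.9  -0.    1.11  2.7 ]
[ 0.06409141 -0.01126752  0.02151536]
```

View pics/w24.png

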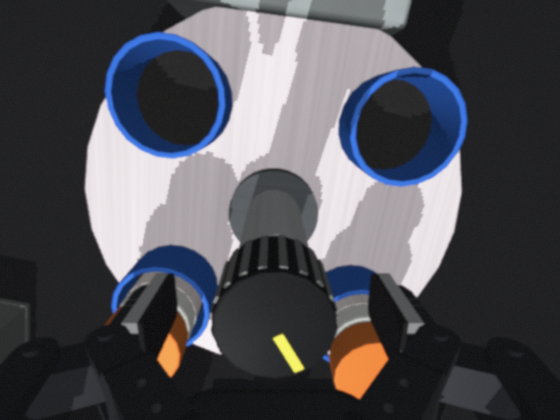

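Nut free, 5.39 rad turned so far. Unwinding.

```bash
python3 -m crank '0 0 0 0 0 -0.186;0 0 0 0 0 -0.186;0 0 0 0 0 -0.186;0 0 0 0 0 -0.186;0 0 0 0 0 -0.186' && python3 -m crank '0 0 0 0 0 -0.186;0 0 0 0 0 -0.186;0 0 0 0 0 -0.186;0 0 0 0 0 -0.186;0 0 0 0 0 -0.186' && python3 -m crank '0 0 0 0 0 -0.186;0 0 0 0 0 -0.186;0 0 0 0 0 -0.186;0 0 0 0 0 -0.186;0 0 0 0 0 -0.186' && python3 -m crank '0 0 0 0 0 -0.186;0 0 0 0 0 -0.186;0 0 0 0 0 -0.186;0 0 0 0 0 -0.186;0 0 0 0 0 -0.186' && python3 -m crank '0 0 0 0 0 -0.186;0 0 0 0 0 -0.186;0 0 0 0 0 -0.186;0 0 0 0 0 -0.186;0 0 0 0 0 -0.186' && python3 -m crank '0 0 0 0 0 -0.186;0 0 0 0 0 -0.186;0 0 0 0 0 -0.186;0 0 0 0 0 -0.186;0 0 0 0 0 0' && python3 - <<'E'
from h import *
im=save('wrist','w25.png');go([.570,-.0204,.156])
E
```

```text
time: 31.32
eef_pos: [0.5703, -0.0211, 0.1569]
tcp_rot: [-0.548, 0.837, 0.0, -0.0]
contact_force: [0.6, 0.1, 0.1]
opening: 1.004
time: 31.95
eef_pos: [0.5703, -0.0211, 0.1569]
tcp_rot: [0.865, -0.502, -0.0, 0.0]
contact_force: [-0.4, -0.0, -0.7]
opening: 0.996
time: 32.58
eef_pos: [0.5703, -0.0211, 0.157]
tcp_rot: [0.998, -0.061, -0.0, 0.0]
contact_force: [-0.0, 0.8, -0.1]
opening: 0.999
time: 33.2
eef_pos: [0.5703, -0.0211, 0.157]
tcp_rot: [0.919, 0.393, -0.0, -0.0]
contact_force: [0.6, 0.1, -0.3]
opening: 0.997
time: 33.83
eef_pos: [0.5703, -0.0211, 0.157]
tcp_rot: [0.646, 0.764, -0.0, -0.0]
contact_force: [-0.0, -0.5, -0.0]
opening: 1.001
time: 34.45
eef_pos: [0.5703, -0.0211, 0.157]
tcp_rot: [0.328, 0.945, -0.0, -0.0]
contact_force: [-0.6, 1.1, -0.1]
opening: 1.001
t 34.5 pos [ 0.5703 -0.0211  0.157 ] yaw 141.7 F [-0.1  0.1 -0.2] op 1.001
 delta mm [0.6 0.4 1. ]  rotvec [-0. -0.  0.]  q [-0.21  0.13  1.9   0.    1.11 -2.69]
```

View pics/w25.png

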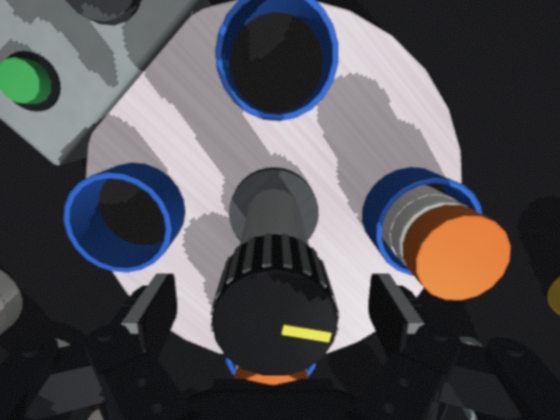

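```bash
python3 -m crank '0 0 1 0 0 0;0 0 0 0 0 0;0 0 0 0 0 0;0 0 0 0 0 0' -1 40 && python3 -m crank '0 0 0.2 0 0 0.186;0 0 0.2 0 0 0.186;0 0 0.2 0 0 0.186;0 0 0.2 0 0 0.186;0 0 0.2 0 0 0.186' && python3 -m crank '0 0 0.2 0 0 0.186;0 0 0.2 0 0 0.186;0 0 0.2 0 0 0.186;0 0 0.2 0 0 0.186;0 0 0.2 0 0 0.186' && python3 -m crank '0 0 0.2 0 0 0.186;0 0 0.2 0 0 0.186;0 0 0.2 0 0 0.186;0 0 0.2 0 0 0.186;0 0 0.2 0 0 0.186' && python3 -m crank '0 0 0.2 0 0 0.186;0 0 0.2 0 0 0.186;0 0 0.2 0 0 0.186;0 0 0.2 0 0 0.186;0 0 0.2 0 0 0.186' && python3 - <<'E'
from h import *
im=save('wrist','w26.png');go([.570,-.0204,.156]); print(readout.get_state()['wrist_torque'])
E
```

```text
time: 35.0
eef_pos: [0.5697, -0.0207, 0.1563]
tcp_rot: [0.327, 0.945, 0.0, -0.001]
contact_force: [-4.7, 1.3, 3.7]
opening: 0.555
time: 35.62
eef_pos: [0.5697, -0.0207, 0.1552]
tcp_rot: [0.718, 0.696, -0.0, -0.001]
contact_force: [-4.0, 2.2, 3.9]
opening: 0.555
time: 36.25
eef_pos: [0.5697, -0.0207, 0.1542]
tcp_rot: [0.954, 0.3, -0.001, -0.001]
contact_force: [-3.8, 1.2, 3.9]
opening: 0.55
time: 36.88
eef_pos: [0.5696, -0.0206, 0.1532]
tcp_rot: [0.987, -0.159, -0.001, -0.0]
contact_force: [-3.5, 1.4, 3.9]
opening: 0.556
time: 37.5
eef_pos: [0.5697, -0.0206, 0.1522]
tcp_rot: [0.811, -0.585, -0.001, 0.0]
contact_force: [-4.1, 2.9, 4.4]
opening: 0.553
t 37.55 pos [ 0.5697 -0.0206  0.1521] yaw -71.9 F [-4.8  2.1  4.4] op 0.553
 delta mm [-0.1 -0.4 -3.9]  rotvec [0.001 0.001 0.   ]  q [-0.21  0.14  1.9   0.    1.1   1.04]
[ 0.33788865  0.68494402 -0.03542626]
```

View pics/w26.png

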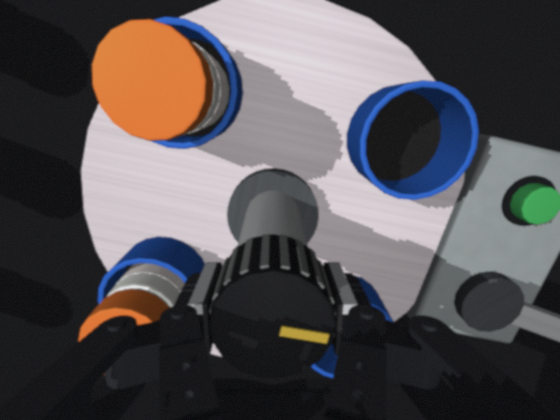

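9.1 rad in total, no slip (stroke at (303,334)). Continuing.

```bash
python3 -m crank '0 0 0.2 0 0 0.186;0 0 0.2 0 0 0.186;0 0 0.2 0 0 0.186;0 0 0.2 0 0 0.186;0 0 0.2 0 0 0.186' && python3 -m crank '0 0 0.2 0 0 0.186;0 0 0.2 0 0 0.186;0 0 0.2 0 0 0.186;0 0 0.2 0 0 0.16;0 0 0 0 0 0' && python3 - <<'E'
from h import *
im=save('wrist','w27.png',(200,200,360,400),3);go([.570,-.0204,.156]); print(readout.get_state()['wrist_torque'])
E
```

```text
time: 38.17
eef_pos: [0.5697, -0.0206, 0.1512]
tcp_rot: [-0.464, 0.886, 0.001, -0.001]
contact_force: [-3.9, 2.1, 4.7]
opening: 0.552
time: 38.8
eef_pos: [0.5697, -0.0207, 0.1504]
tcp_rot: [-0.126, 0.992, 0.001, -0.001]
contact_force: [-5.0, 3.1, 5.6]
opening: 0.551
t 38.85 pos [ 0.5697 -0.0207  0.1504] yaw -165.5 F [-5.6  2.4  5.3] op 0.551
 delta mm [-0.3  0.2 -5.7]  rotvec [ 0.001 -0.001 -0.   ]  q [-0.21  0.14  1.91  0.    1.1   2.67]
[ 0.34147325  0.7789866  -0.08791281]
```

View pics/w27.png

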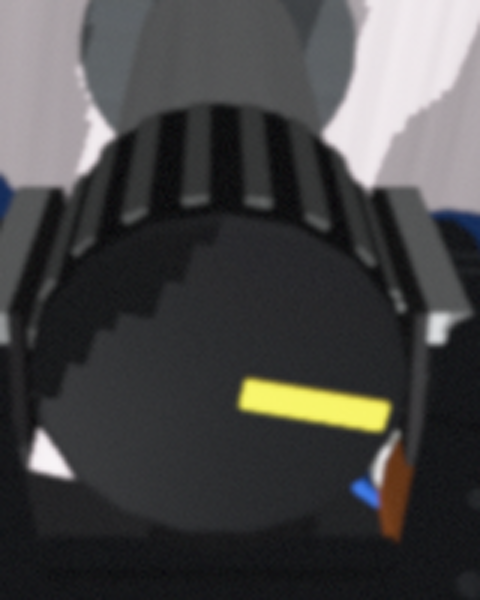

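10.75 rad in total, with no stop yet, so up to 2.2 rad are left. Open, unwind 15 rows and re-grip.

```bash
python3 -m crank '0 0 0 0 0 0;0 0 0 0 0 0;0 0 0 0 0 0;0 0 0 0 0 -0.186;0 0 0 0 0 -0.186' 1 && python3 -m crank '0 0 0 0 0 -0.186;0 0 0 0 0 -0.186;0 0 0 0 0 -0.186;0 0 0 0 0 -0.186;0 0 0 0 0 -0.186' && python3 -m crank '0 0 0 0 0 -0.186;0 0 0 0 0 -0.186;0 0 0 0 0 -0.186;0 0 0 0 0 -0.186;0 0 0 0 0 -0.186' && python3 -m crank '0 0 0 0 0 -0.186;0 0 0 0 0 -0.186;0 0 0 0 0 -0.186;0 0 0 0 0 0' && python3 -m crank '0 0 0 0 0 0;0 0 0 0 0 0;0 0 0 0 0 0;0 0 0 0 0 0' -1 40 && python3 - <<'E'
from h import *
im=save('wrist','w28.png');go([.570,-.0204,.150]); print(readout.get_state()['wrist_torque'])
E
```

```text
time: 39.48
eef_pos: [0.5705, -0.0212, 0.1502]
tcp_rot: [-0.309, 0.951, -0.0, 0.0]
contact_force: [0.8, -0.1, 0.7]
opening: 1.004
time: 40.1
eef_pos: [0.5705, -0.0212, 0.1502]
tcp_rot: [-0.703, 0.711, -0.0, 0.0]
contact_force: [0.5, -0.5, -0.3]
opening: 0.999
time: 40.72
eef_pos: [0.5704, -0.0212, 0.1501]
tcp_rot: [0.947, -0.321, 0.0, 0.0]
contact_force: [0.1, 0.3, 0.2]
opening: 1.0
time: 41.22
eef_pos: [0.5704, -0.0212, 0.1502]
tcp_rot: [0.999, -0.052, 0.0, 0.0]
contact_force: [-0.3, -0.5, -0.0]
opening: 0.999
time: 41.72
eef_pos: [0.5697, -0.021, 0.1506]
tcp_rot: [0.999, -0.051, -0.001, 0.0]
contact_force: [-5.9, 0.6, 3.8]
opening: 0.555
t 41.775 pos [ 0.5697 -0.021   0.1506] yaw -5.9 F [-5.6  1.1  4.3] op 0.554
 delta mm [ 0.3 -0.6  0.6]  rotvec [0.    0.002 0.   ]  q [-0.21  0.14  1.91 -0.    1.1  -0.11]
[ 0.04727356  0.83190887 -0.0584491 ]
```

View pics/w28.png

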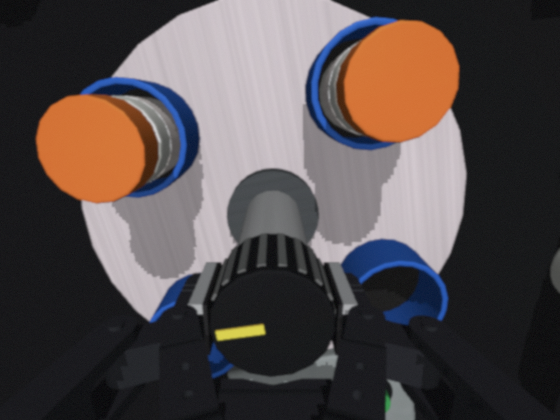

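```bash
python3 -m crank '0 0 0.2 0 0 0.186;0 0 0.2 0 0 0.186;0 0 0.2 0 0 0.186' && python3 -c "
from h import *;print(readout.get_state()['wrist_torque'],readout.get_state()['joint_efforts'][5])"; python3 -m crank '0 0 0.2 0 0 0.186;0 0 0.2 0 0 0.186;0 0 0.2 0 0 0.186' && python3 - <<'E'
from h import *
im=save('wrist','w29.png',(200,200,360,400),3);go([.570,-.0204,.150]); print(readout.get_state()['wrist_torque'],readout.get_state()['joint_efforts'][5])
E
```

```text
time: 42.15
eef_pos: [0.5695, -0.0209, 0.1499]
tcp_rot: [0.945, -0.327, -0.001, 0.0]
contact_force: [-6.1, 0.4, 5.5]
opening: 0.552
[0.09293584 0.942345   0.00901312] -0.7232004962861538
time: 42.52
eef_pos: [0.5693, -0.0208, 0.1493]
tcp_rot: [0.819, -0.574, -0.001, 0.001]
contact_force: [-5.8, 1.3, 6.0]
opening: 0.553
t 42.575 pos [ 0.5694 -0.0208  0.1493] yaw -70.4 F [-5.9  1.   6. ] op 0.552
 delta mm [-0.2 -0.7 -0.7]  rotvec [0.002 0.001 0.   ]  q [-0.21  0.14  1.91 -0.    1.1   1.01]
[ 0.11123091  0.99700269 -0.03327893] 0.2257519355043769
```

View pics/w29.png

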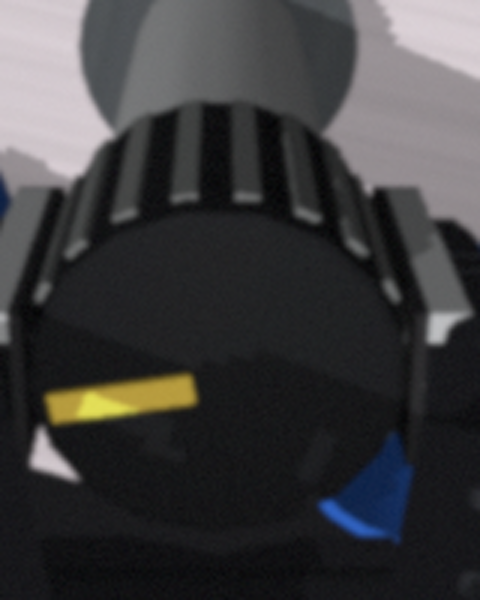

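```bash
python3 -m crank '0 0 0.2 0 0 0.186;0 0 0.2 0 0 0.186;0 0 0 0 0 0' && python3 -c "
from h import *;save('wrist','w30.png',(200,200,360,400),2);print(readout.get_state()['wrist_torque'],readout.get_state()['joint_efforts'][5])"; python3 -m crank '0 0 0.2 0 0 0.186;0 0 0.2 0 0 0.186;0 0 0 0 0 0' && python3 - <<'E'
from h import *
im=save('wrist','w31.png',(200,200,360,400),2);go([.570,-.0204,.150]); print(readout.get_state()['wrist_torque'],readout.get_state()['joint_efforts'][5])
a=cv2.imread('pics/w30.png');b=cv2.imread('pics/w31.png');cv2.imwrite('pics/w31b.png',np.hstack([a,b]))
E
```

```text
time: 42.95
eef_pos: [0.5693, -0.0206, 0.1489]
tcp_rot: [-0.7, 0.714, 0.001, -0.001]
contact_force: [-6.5, 1.0, 5.5]
opening: 0.556
[ 0.14001113  0.91802486 -0.07916405] -0.011783020163420588
time: 43.38
eef_pos: [0.5693, -0.0205, 0.1485]
tcp_rot: [-0.556, 0.831, 0.001, -0.001]
contact_force: [-6.6, 1.8, 4.4]
opening: 0.553
t 43.425 pos [ 0.5693 -0.0205  0.1485] yaw -112.4 F [-6.   2.4  5. ] op 0.548
 delta mm [-0.4 -0.6 -1.5]  rotvec [ 0.003 -0.    -0.   ]  q [-0.21  0.14  1.91  0.    1.1   1.75]
[ 0.20684358  0.95323904 -0.07161327] -0.012499153381213546
```

View pics/w31b.png

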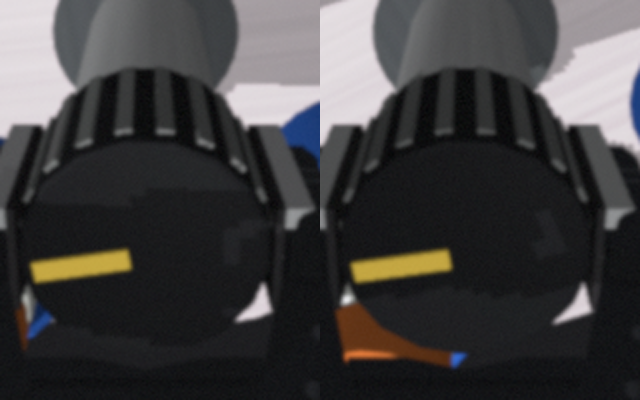

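12.6 rad and still following. A bit more until the stop shows as torque or slip.

```bash
python3 -m crank '0 0 0.1 0 0 0.12;0 0 0 0 0 0' && python3 -c "
from h import *;print(readout.get_state()['wrist_torque'],readout.get_state()['joint_efforts'][5],readout.get_state()['qpos'][5])"; python3 -m crank '0 0 0.1 0 0 0.12;0 0 0 0 0 0' && python3 -c "
from h import *;print(readout.get_state()['wrist_torque'],readout.get_state()['joint_efforts'][5],readout.get_state()['qpos'][5])";python3 -m crank '0 0 0.1 0 0 0.12;0 0 0 0 0 0' && python3 - <<'E'
from h import *
im=save('wrist','w32.png',(200,200,360,400),2);go([.570,-.0204,.150]); print(readout.get_state()['wrist_torque'],readout.get_state()['joint_efforts'][5])
E
```

```text
time: 43.68
eef_pos: [0.5694, -0.0205, 0.1484]
tcp_rot: [-0.506, 0.863, 0.001, -0.001]
contact_force: [-5.5, 1.1, 6.0]
opening: 0.551
[0.25637179 0.9088689  0.38796718] 0.4378298856317997 1.866673232874483
time: 43.92
eef_pos: [0.5707, -0.0214, 0.1484]
tcp_rot: [-0.456, 0.89, -0.001, -0.0]
contact_force: [-2.6, -1.2, 1.7]
opening: 0.552
[-0.11054969  0.32038889  1.38962547] 1.4897078275680542 1.9822591021747664
time: 44.18
eef_pos: [0.5711, -0.0219, 0.1484]
tcp_rot: [-0.401, 0.916, -0.002, 0.0]
contact_force: [0.2, -3.2, 3.0]
opening: 0.548
t 44.225 pos [ 0.5711 -0.0219  0.1484] yaw -132.8 F [ 0.1 -2.9  2.5] op 0.551
 delta mm [-0.4  1.8 -1.6]  rotvec [-0.003 -0.     0.   ]  q [-0.22  0.14  1.91 -0.    1.09  2.1 ]
[-0.52251071  0.01620341  1.37503825] 1.3301579654216766
```

View pics/w32.png

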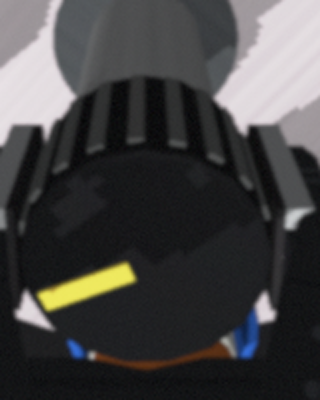

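Torque jumped to 1.4 N m and the stroke slips in the jaws, so the nut is at its hard stop after about 12.75 rad. Releasing, rising and checking the lever.

```bash
python3 -m crank '0 0 0 0 0 0;0 0 0 0 0 0;0 0 0 0 0 0;0 0 -40 0 0 0;0 0 -50 0 0 0' 1 && python3 -m crank '0 0 -20 0 0 -0.186;0 0 0 0 0 -0.186;0 0 0 0 0 -0.186;0 0 0 0 0 -0.186;0 0 0 0 0 -0.186' && python3 -m crank '0 0 0 0 0 -0.186;0 0 0 0 0 -0.186;0 0 0 0 0 -0.186;0 0 0 0 0 -0.186;0 0 0 0 0 -0.186' -1 && python3 -m crank '0 0 0 0 0 -0.186;0 0 0 0 0 -0.186;0 0 0 0 0 -0.186' && python3 - <<'E'
from h import *
save('scene','sc33.png',(190,150,350,310),3.5);go([.6373,-.1925,.12],0)
E
```

```text
time: 44.85
eef_pos: [0.5692, -0.0207, 0.237]
tcp_rot: [-0.398, 0.917, 0.002, -0.001]
contact_force: [0.3, -0.5, 0.3]
opening: 1.002
time: 45.48
eef_pos: [0.5701, -0.0208, 0.2576]
tcp_rot: [0.769, -0.639, -0.0, -0.0]
contact_force: [0.7, -0.1, -0.2]
opening: 0.998
time: 46.1
eef_pos: [0.5701, -0.0208, 0.2576]
tcp_rot: [0.974, -0.226, -0.0, -0.0]
contact_force: [0.2, 0.8, -0.1]
opening: -0.002
time: 46.48
eef_pos: [0.5701, -0.0208, 0.2576]
tcp_rot: [0.999, 0.051, -0.0, -0.0]
contact_force: [-0.7, 0.1, 0.0]
opening: -0.002
t 46.525 pos [ 0.5701 -0.0208  0.2576] yaw 6.0 F [-0.1  0.8 -0.1] op 0.0
 delta mm [ 48.8 177.9 137.5]  rotvec [-0.001  0.     0.105]  q [-0.21  0.04  1.81  0.    1.29 -0.32]
```

View pics/sc33.png

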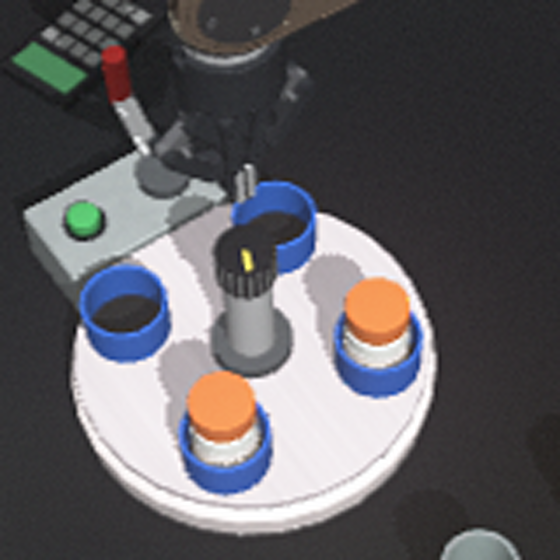

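Both jars are in place, the lever is still on at scene crop (115,75), and the stroke is back where it started, two full turns on. Shut gripper goes to the button.

```bash
python3 -m crank '16 45 0 0 0 0;16 45 0 0 0 0;17 45 30 0 0 0;0 42 40 0 0 0;0 0 0 0 0 0' -1 && python3 -m crank '0 0 50 0 0 0;0 0 0 0 0 0' && python3 - <<'E'
from h import *
save('wrist','w34.png');go([.638,-.191,.076])
print(proj('wrist',[[.638,-.191,.074]]))
save('scene','sc34.png',(190,150,290,250),5)
E
```

```text
time: 47.15
eef_pos: [0.6335, -0.1941, 0.1823]
tcp_rot: [0.999, 0.045, -0.004, -0.002]
contact_force: [0.1, 0.3, 0.0]
opening: 0.002
time: 47.4
eef_pos: [0.6334, -0.1904, 0.1341]
tcp_rot: [0.999, 0.047, -0.004, -0.002]
contact_force: [-0.2, 0.5, -0.5]
opening: -0.001
t 47.45 pos [ 0.6351 -0.1911  0.1371] yaw 5.5 F [0.6 0.1 0.4] op 0.0
 delta mm [ 3.1  0.3 61.1]  rotvec [-0.002  0.003 -0.   ]  q [-0.45  0.35  1.68  0.    1.12 -0.54]
[[276.58550642 229.76348383]]
```

View pics/w34.png

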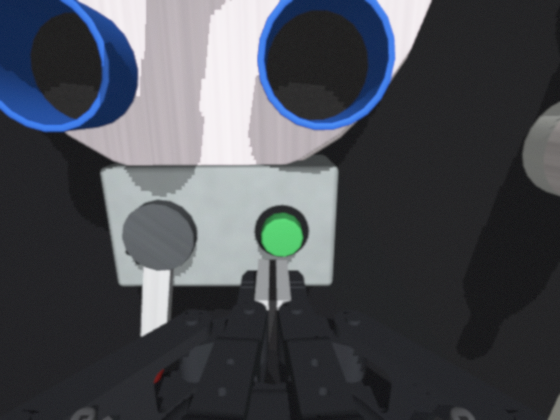

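View pics/sc34.png

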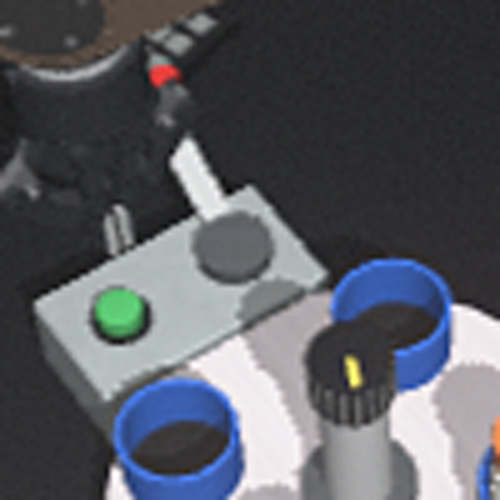

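```bash
python3 - <<'E'
from h import *
p=onplane('wrist',(282,234.5),.074);print(p);go([p[0],p[1],.076])
E
```

```text
[ 0.64365861 -0.19569475  0.074     ]
t 47.5 pos [ 0.6364 -0.1918  0.1393] yaw 5.5 F [ 0.6 -0.   1.1] op -0.003
 delta mm [ 6.7  4.6 63.3]  rotvec [ 0.    -0.001 -0.   ]  q [-0.45  0.35  1.68  0.    1.12 -0.54]
```

```bash
python3 -m crank '4 3 30 0 0 0;0 0 30 0 0 0;0 0 0 0 0 0;0 0 0 0 0 0' -1 && python3 - <<'E'
from h import *
save('wrist','w35.png');go([.641,-.193,.066])
E
```

```text
time: 48.0
eef_pos: [0.6419, -0.1955, 0.0811]
tcp_rot: [0.999, 0.048, 0.002, 0.001]
contact_force: [0.5, -0.0, 1.0]
opening: -0.001
t 48.05 pos [ 0.6421 -0.1957  0.0813] yaw 5.5 F [-0.4 -0.6  0.3] op 0.002
 delta mm [-0.9 -2.8 15.2]  rotvec [ 0.003 -0.004 -0.   ]  q [-0.45  0.43  1.69  0.    1.02 -0.54]
```

View pics/w35.png

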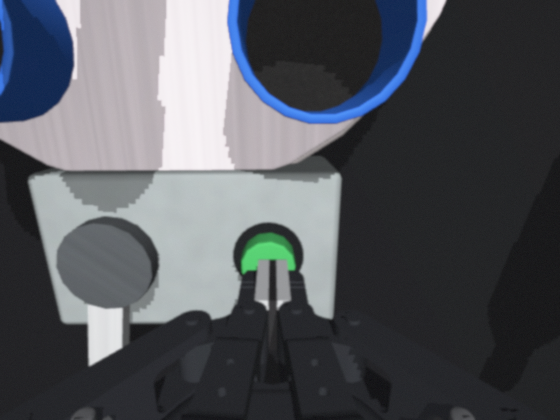

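The tips are over the green button. Nudging about 2 mm towards its centre and pressing, watching the force.

```bash
python3 -m crank '-1 -2.5 3 0 0 0;0 0 4 0 0 0;0 0 4 0 0 0;0 0 3 0 0 0;0 0 0 0 0 0' ; python3 -m crank '0 0 1 0 0 0;0 0 0 0 0 0;0 0 0 0 0 0'; python3 -c "
from h import *;save('wrist','w36.png')"
```

```text
time: 48.68
eef_pos: [0.6398, -0.1928, 0.066]
tcp_rot: [0.999, 0.048, 0.0, 0.0]
contact_force: [-1.5, 1.5, 8.2]
opening: 0.002
time: 49.05
eef_pos: [0.6398, -0.1929, 0.066]
tcp_rot: [0.999, 0.048, 0.0, 0.0]
contact_force: [-4.0, 2.1, 12.2]
opening: -0.005
```

View pics/w36.png

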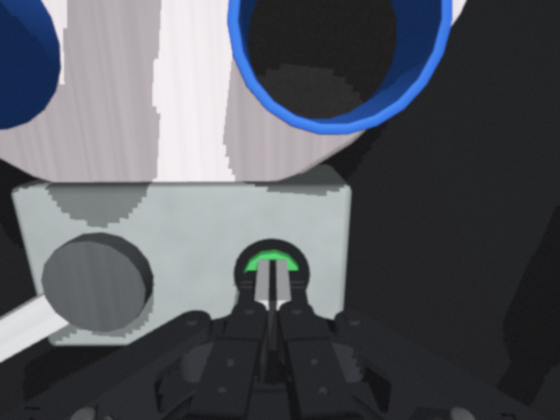

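The button is fully down (12 N, z 0.066) and the lever is swinging back. Holding for about 3 s.

```bash
python3 -m crank '0 0 0 0 0 0;0 0 0 0 0 0;0 0 0 0 0 0;0 0 0 0 0 0;0 0 0 0 0 0'; python3 -m crank '0 0 0 0 0 0;0 0 0 0 0 0;0 0 0 0 0 0;0 0 0 0 0 0;0 0 0 0 0 0';python3 -m crank '0 0 0 0 0 0;0 0 0 0 0 0;0 0 0 0 0 0;0 0 0 0 0 0;0 0 0 0 0 0';python3 -m crank '0 0 0 0 0 0;0 0 0 0 0 0;0 0 0 0 0 0;0 0 0 0 0 0;0 0 0 0 0 0'; python3 -c "
from h import *;save('scene','sc37.png',(190,130,350,310),3.3);save('side','si37.png',(180,110,360,270),3.5)"
```

```text
time: 49.72
eef_pos: [0.6398, -0.1929, 0.066]
tcp_rot: [0.999, 0.048, 0.0, 0.0]
contact_force: [-4.8, 2.4, 12.4]
opening: 0.002
time: 50.35
eef_pos: [0.6398, -0.1929, 0.0659]
tcp_rot: [0.999, 0.048, 0.0, 0.0]
contact_force: [-3.3, 1.8, 11.7]
opening: 0.003
time: 50.98
eef_pos: [0.6399, -0.1928, 0.066]
tcp_rot: [0.999, 0.048, 0.0, 0.0]
contact_force: [-3.1, 2.9, 12.4]
opening: 0.001
time: 51.6
eef_pos: [0.6398, -0.1929, 0.0659]
tcp_rot: [0.999, 0.048, 0.0, 0.0]
contact_force: [-3.5, 2.9, 12.1]
opening: -0.0
```

View pics/sc37.png

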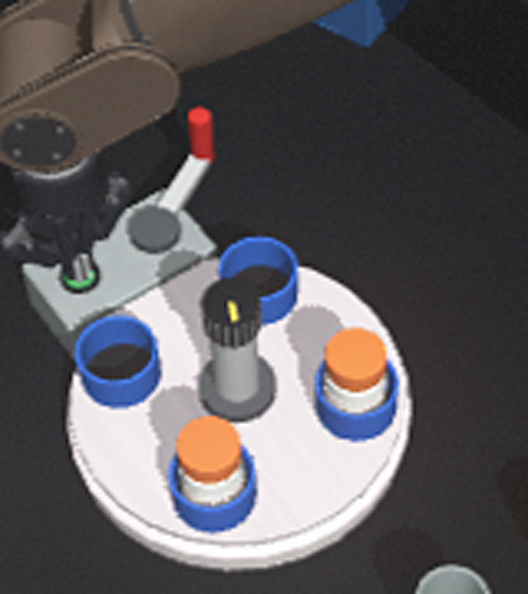

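View pics/si37.png

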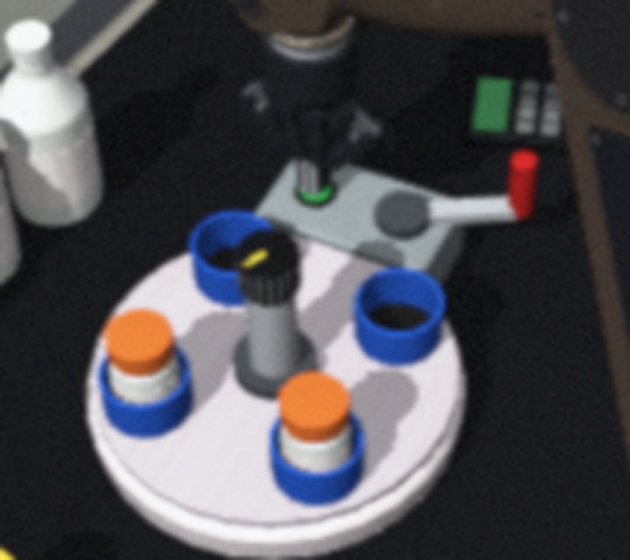

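The lever is fully back, scene crop (201,130), as at the start. Rising and doing a last check.

```bash
python3 -m crank '0 0 -30 0 0 0;0 0 -50 0 0 0;0 0 -50 0 0 0;0 0 -40 0 0 0;0 0 0 0 0 0'; python3 -m crank '0 0 0 0 0 0;0 0 0 0 0 0;0 0 0 0 0 0'; python3 - <<'E'
from seg import *
a=save('scene','sc38.png');b=save('side','si38.png')
print('lever top now',[x[:2] for x in blobs(b,*COL['red'])]); print('before (328.8,160.9) and jars')
print(onplane('scene',(190+200/3.3,130+113/3.3),.126))
go([.57,0,.2])
E
```

```text
time: 52.32
eef_pos: [0.6408, -0.1938, 0.2376]
tcp_rot: [0.999, 0.048, 0.004, 0.002]
contact_force: [0.8, 0.3, 0.1]
opening: -0.0
time: 52.7
eef_pos: [0.6383, -0.1925, 0.2307]
tcp_rot: [0.999, 0.048, -0.002, -0.001]
contact_force: [-0.4, -0.2, -0.2]
opening: -0.004
lever top now [([328.9, 161.0], 95), ([104.0, 279.0], 80)]
before (328.8,160.9) and jars
[ 0.47520195 -0.25774137  0.126     ]
t 52.8 pos [ 0.6387 -0.1926  0.2317] yaw 5.5 F [ 0.1 -0.3 -1.4] op 0.001
 delta mm [ -49.8 -198.3   32. ]  rotvec [-0.001  0.002 -0.   ]  q [-0.44  0.27  1.6  -0.    1.28 -0.54]
```

View pics/sc38.png

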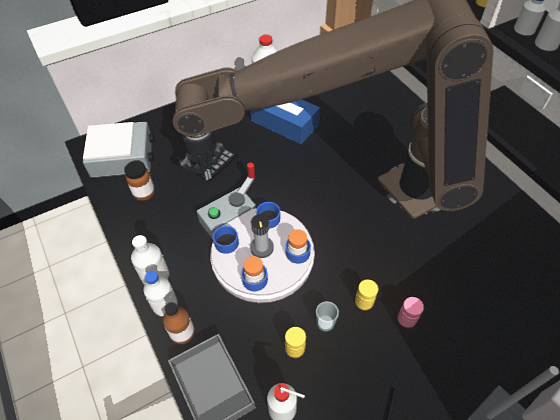

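View pics/si38.png

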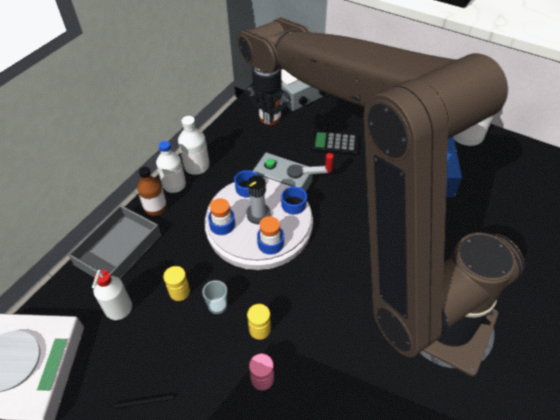

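```bash
python3 -c "
from plant import ctrl; print(ctrl.sign_off())"
```

```text
the job is handed in; nothing more can be done
None
```

The mixer is ready and I have handed the job in, at about 53 s of the 210 s allowed; no verdict was given.

1. **Brake on:** I pulled the lever to its stop and let go. It settled about 0.88 rad from its start, which is the third notch, and the pictures showed it still there just before I pressed the button.
2. **Jars:** Only two orange-capped jars were on the bench. Both now stand upright in blue cups. I left the yellow and pink look-alikes alone.
3. **Nut:** I screwed it clockwise about 12.7 rad over three grips. It stopped hard at 1.4 N m, slipping in the jaws.
4. **Brake off:** I held the button fully down for about 3 s. The handle is back within 0.2 px of its starting position in the side camera.

In the last pictures the beaker and calculator looked unmoved, and the gripper is clear of everything. No check failed. The cameras differed by up to about 6 mm on some positions, so I used the wrist camera for the close work. I judged the nut home by its stop and count of turns, not by measuring its height.

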